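# Sort the bolts and the pin into the leaning tins

### The arm

A 7-joint arm with a two-finger parallel gripper is mounted at the origin on a cart in front of the work surface, level with it; the furniture and walls round the work are solid. World frame = base frame: x ahead of the robot, y to its left, z up, the work surface at z = 0. Lengths are in m, angles in rad, forces in N, time in s.
With the tool pointing down it reaches from about 0.375 to 0.925 m from the base axis. Payload 3.1 kg.
Tool frame: the origin (TCP) lies at the very end of the fingers, on their centre line; the grasp point (between the pads) lies 19 mm behind it; z points along the fingers, x is the direction in which the jaws open and shut, and the axes are right-handed (so a half turn about z gives the same grasp; the last joint's range is limited). The gripper opens to 85 mm and grips with 20 to 120 N. Pads are 22 mm wide; open, the fingers measure 114 mm over their backs; the gripper's body (76 mm by 85 mm) begins 54 mm behind the grasp point. The pads swing forward as they close: fully open they stand 13 mm farther back than shut.
Start: joints at [-0.098, 0.383, 0.044, 1.598, -0.018, 1.161, -0.05], TCP at [0.65, 0, 0.204] pointing down, gripper open.
Joint ranges: [-2.61, 2.61], [-0.41, 2.15], [-1.48, 1.57], [0, 2.5], [-1.57, 4.71], [0.05, 1.97], [-2.85, 2.85]. Speed limits (rad/s): [2.79, 2.79, 3.14, 3.14, 3.14, 3.14, 3.14].

### API

Orientations are given as a unit quaternion [x, y, z, w].
In Python, from cell import status, cams, order gives the robot as it stands.
- The arm moves only by the tool servo_tool, never from a script. Its argument "moves" is a list of rows, each an object with "xyz": the shift along the tool's x, y, z in units of 30 mm (1.0 is 30 mm), a list of three; "roll": the turn about the tool's z in units of 5 degrees (1.0 is 5 degrees); "jaw": the opening in per cent of the stroke, from 0 (shut) to 100 (fully open). A call has 1 to 20 rows; each row shifts and turns the commanded pose from where the row before left it, along the tool's axes as they then stand; what a row does not reach is not made up. A row lasts 1/12 s, in which the tool goes at most 41.7 mm and 7.16 degrees, less where a joint would pass 70% of its speed; a pose out of reach is approached as far as the arm can. A call is refused whole if a number of a shift passes 1 or a number of a turn 1, either way. A call with a gripper value outside its range is refused whole. The fingers move at their own pace and stop on an object; "force" is the grip in N (left out, the last holds). Time passes only in rows, so rows that do not move let the fingers close. It gives the time, the measured TCP pose, the force and the opening at its end, in the units of the state.
- status.state(): the state, without advancing time (a new reading comes with each control period).
- cams.camera(name): name is "scene" or "side" or "wrist"; returns the picture (400x640x3 uint8, red, green, blue); there is no depth.
- cams.camera_model(name): a dict with "fx", "fy", "cx", "cy" (pixels), "dist_coeffs" ([k1, k2, p1, p2, k3] as OpenCV has them; the pictures are not rectified), "R" (3x3) and "t" (3): a world point X has camera coordinates R X + t. Camera axes: x right, y down, z forward; pixel columns grow to the right and rows downward; lengths in m; the calibration is good to about 2 mm. A picture is of the moment at which its call begins: read the wrist's pose just before it. camera_model takes no time and is no camera call; for the wrist camera it gives the pose at the moment of the call.
- order.sign_off(): hands the job in, once; it reports no verdict.
The state is a dict: "time_s": time; "joint_pos": joint angles; "joint_velocities": joint speeds; "effort": joint torques, N m; "position": TCP position; "tcp_rot": TCP orientation; "ft_force": force on the tool from outside, world axes, zero at the start; "ft_torque": the same for the moment, N m; "gripper_width": opening from 0.0 (shut) to 1.0 (fully open).
Only numpy, scipy, OpenCV 4.12 (cv2) and the standard library are available. Lean on these libraries where they do the work, as an engineer would, in place of code of your own. Each camera call takes 0.05 s, during which the arm holds its last target. There are 200 camera calls.

### The job

Sort the three steel parts standing in the wooden block: the two hex-head bolts go into the wide rectangular tin, heads up, the plain headless pin into the round tin. You cannot tell how full the leaning tins are, so lower each part gently along the slope of its tin until you feel it touch down, then let go; do not drop it in or press hard, and leave the bottle, the pot and the carton where they are.

Things in the scene. Friction and masses are not known exactly. Their poses are not given: they have to be found in the camera images.
- bolt_a_center (a point): centre, half-way up, of one of two alike steel hex-head bolts: 172 mm long, shank 14 mm thick, hexagon head on top 10 mm high and 22 to 26 mm wide, 0.14 to 0.24 kg; z along it toward the head. Starts upright, head up, loose in one of the block's holes, top 187 mm above the bench; it may lean a few degrees in its hole
- bolt_b_center (a point): centre, half-way up, of the other of two alike steel hex-head bolts: 172 mm long, shank 14 mm thick, hexagon head on top 10 mm high and 22 to 26 mm wide, 0.14 to 0.24 kg; z along it toward the head. Starts upright, head up, loose in one of the block's holes, top 187 mm above the bench; it may lean a few degrees in its hole
- pin_center (a point): centre (half-way up the axis) of the plain round steel pin without a head: 172 mm long, 14 mm in diameter, 0.14 to 0.24 kg, z along it upward. At the start it stands upright and loose in another hole of the same block, its foot 15 mm and its top 187 mm above the bench
- block: wooden block, 70 x 200 x 55 mm, fixed to the bench, with a row of three holes along its y axis (at y = -65, 0 and +65 mm), each 17 mm wide and 40 mm deep; origin at the centre of its underside, z up. Which part stands in which hole varies
- wide_tin: wide rectangular metal tin, 44 mm (its x) by 112 mm (its y) outside and 145 mm long, wall 3 mm, so 38 x 106 mm inside. Leans 35 degrees from vertical with its mouth toward the robot, in a plywood cradle fixed to the bench (150 x 140 mm). Origin: centre of its underside; z along its axis to the mouth, 145 mm away; y level
- round_tin: round metal tin, 46 mm outside and 40 mm inside diameter, 145 mm long. Leans 35 degrees from vertical with its mouth toward the robot, in a plywood cradle fixed to the bench (150 x 90 mm). Origin: centre of its underside; z along its axis to the mouth, 145 mm away; y level
- wide_mouth (a point): centre of the wide tin's mouth, about 156 mm above the bench; axes as the tin's (z out of the tin along its axis, y level). The tin is opaque: its felt-covered floor lies at an unknown depth, 98 to 127 mm below this point along the axis; pressed, it gives about 1 mm per 1.5 N, at most 6 mm
- round_mouth (a point): centre of the round tin's mouth, about 156 mm above the bench; axes as the tin's (z out of the tin along its axis, y level). The tin is opaque: its felt-covered floor lies at an unknown depth, 98 to 127 mm below this point along the axis; pressed, it gives about 1 mm per 1.5 N, at most 6 mm
- bit_bottle: bystander: clear bottle on a blue cap, 43 x 45 x 64 mm; origin at the centre of its underside; stands behind the block
- pot: bystander: small white pot, 62 mm across, 34 mm high; origin at the centre of its underside
- fuse_box: bystander: small yellow and black carton, 56 x 38 x 26 mm; origin at the centre of its underside; lies behind the block, toward the tins

How it is judged:
By the outcome, as a careful person would: the job done as asked, in the order asked, and still so for the second after the job is handed in, with the robot touching nothing.
It also fails if it takes over 72 s, if anything falls off the work surface, if the arm or the gripper's body presses on something with over 40 N, if the wrist force passes 120 N, or if a joint passes its speed limit or range.

## Working session

There is one attempt and no reset: what is moved stays moved. The work goes in short steps, Python scripts to look and compute and a tool call to move; the robot and the scene stay as the last step left them, time stands still between calls to the robot, and variables do not carry over. Pictures are saved under pics/ and viewed, about 8 in all and at most 12, crops included, and the job is handed in when it is done.

Besides the shell and the picture viewer there is one more tool, called after ">>>" as name(argument=value, ...) on one line, values as JSON. servo_tool: Moves the arm, as the interface text tells. Its arguments: {"type":"object","properties":{"moves":{"type":"array"},"force":{"type":"number"}},"required":["moves"]}

```bash
ls; mkdir -p pics; python3 - <<'E'
from cell import status,cams
import cv2,numpy as np
print(status.state())
for n in ["scene","side","wrist"]:
    m=cams.camera_model(n);im=cams.camera(n);cv2.imwrite(f"pics/{n}0.png",im[:,:,::-1])
    R=np.array(m["R"]);print(n,{k:np.round(m[k],4).tolist() for k in m},"pos",(-R.T@np.array(m["t"])).round(3))
E
```

```text
pics
{'time_s': 0.0, 'joint_pos': array([-0.09777655,  0.38387414,  0.04381614,  1.59960422, -0.01789831,
        1.16122745, -0.04991781]), 'joint_velocities': array([ 9.75627456e-05,  7.03428594e-04, -1.53080158e-03, -1.70421377e-03,
        2.05983574e-04,  3.60179032e-05, -1.70642023e-04]), 'effort': array([-8.41360106e-04, -4.33466363e+01,  1.02427706e+00, -2.49513745e+01,
        1.06121189e-02,  1.12996699e-02, -5.17373280e-06]), 'position': array([ 6.48957350e-01, -1.60593038e-05,  2.03047720e-01]), 'tcp_rot': array([ 9.99999074e-01,  2.76026650e-05, -1.35860802e-03,  7.13732191e-05]), 'ft_force': array([ 0.82335962, -0.61132734,  0.22609736]), 'ft_torque': array([ 0.00497553,  0.01287887, -0.08873666]), 'gripper_width': 1.0023974831567584}
scene {'fx': 456.7643, 'fy': 456.7643, 'cx': 317.0007, 'cy': 202.4357, 'dist_coeffs': [-0.0219, 0.0, 0.0, 0.0, 0.0], 'R': [[0.7544, -0.6564, 0.0104], [-0.4477, -0.526, -0.7231], [0.4801, 0.5409, -0.6906]], 't': [-0.5011, 0.282, 0.9814]} pos [ 0.033 -0.711  0.887]
side {'fx': 419.299, 'fy': 419.299, 'cx': 316.833, 'cy': 199.1439, 'dist_coeffs': [-0.0719, 0.0, 0.0, 0.0, 0.0], 'R': [[0.9921, -0.124, -0.0172], [-0.068, -0.4189, -0.9055], [0.1051, 0.8995, -0.4241]], 't': [-0.5997, 0.125, 1.2575]} pos [ 0.471 -1.153  0.636]
wrist {'fx': 288.9081, 'fy': 288.9081, 'cx': 319.4194, 'cy': 196.9168, 'dist_coeffs': [-0.0224, 0.0, 0.0, 0.0, 0.0], 'R': [[1.0, -0.0005, -0.0017], [0.0, -0.9501, 0.3121], [-0.0018, -0.3121, -0.9501]], 't': [-0.6488, -0.0402, 0.3801]} pos [0.649 0.08  0.373]
```

View pics/scene0.png

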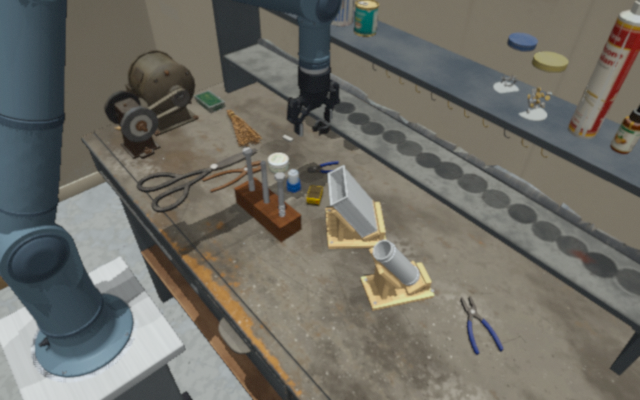

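View pics/side0.png

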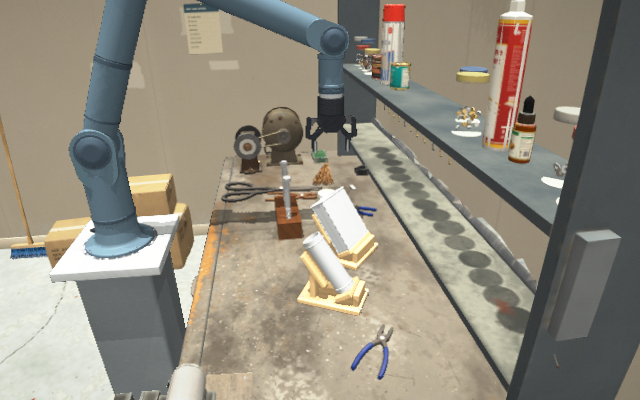

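View pics/wrist0.png

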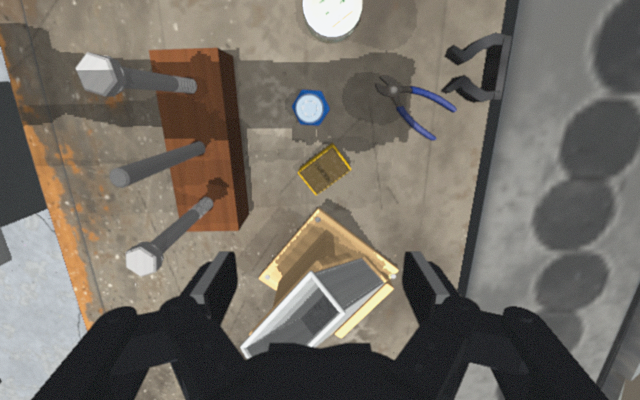

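The wrist view shows bolt heads at about (98,74) and (143,259), the pin top at (119,177), and the wide tin's mouth partly behind the gripper at (310,310). The scene view shows the round tin right of the wide one at about (400,262). I'll move up over the tins for a clear near view.

>>> servo_tool(moves=[{"xyz": [0,1,-0.4]},{"xyz": [0,1,-0.4]},{"xyz": [0,1,-0.4]},{"xyz": [0,1,-0.4]},{"xyz": [0,1,-0.4]},{"xyz": [0,1,-0.4]},{"xyz": [0,1,-0.4]},{"xyz": [0,0,0]},{"xyz": [0,0,0]}])

```text
schema error: expected keys xyz, roll, jaw
```

```bash
cat > h.py <<'E'
from cell import status,cams
import cv2,numpy as np,json
def snap(n,f):
    m=cams.camera_model(n);im=cams.camera(n);cv2.imwrite(f"pics/{f}.png",im[:,:,::-1])
    json.dump({k:np.array(m[k]).tolist() for k in m},open(f"pics/{f}.json","w"));return im,m
def load(f): return cv2.imread(f"pics/{f}.png"),json.load(open(f"pics/{f}.json"))
def ray(m,px):
    K=np.array([[m["fx"],0,m["cx"]],[0,m["fy"],m["cy"]],[0,0,1]])
    p=cv2.undistortPoints(np.array([[px]],float),K,np.array(m["dist_coeffs"]))[0,0]
    R=np.array(m["R"]);d=R.T@[p[0],p[1],1.];return -R.T@np.array(m["t"]),d/np.linalg.norm(d)
def plane(m,px,z):
    c,d=ray(m,px);return c+d*(z-c[2])/d[2]
def tri(*obs):
    A=np.zeros((3,3));b=np.zeros(3);L=[ray(m,p) for m,p in obs]
    for c,d in L: P=np.eye(3)-np.outer(d,d);A+=P;b+=P@c
    X=np.linalg.solve(A,b);return X,[float(np.linalg.norm(np.cross(X-c,d))) for c,d in L]
def proj(m,X):
    K=np.array([[m["fx"],0,m["cx"]],[0,m["fy"],m["cy"]],[0,0,1]])
    return cv2.projectPoints(np.array([X],float),cv2.Rodrigues(np.array(m["R"]))[0],np.array(m["t"]),K,np.array(m["dist_coeffs"]))[0].ravel()
E
python3 - <<'E'
from h import *
s=status.state();print(s["time_s"],s["position"])
snap("wrist","w1");a,_=snap("scene","s1")
w=cv2.imread("pics/w1.png")
c=cv2.resize(cv2.imread("pics/s1.png")[140:310,220:440],None,fx=3.4,fy=3.4,interpolation=cv2.INTER_CUBIC)
cv2.imwrite("pics/s1c.png",c);print(c.shape)
E
```

```text
0.15 [6.49223575e-01 1.68662841e-05 2.03382569e-01]
(578, 748, 3)
```

View pics/w1.png

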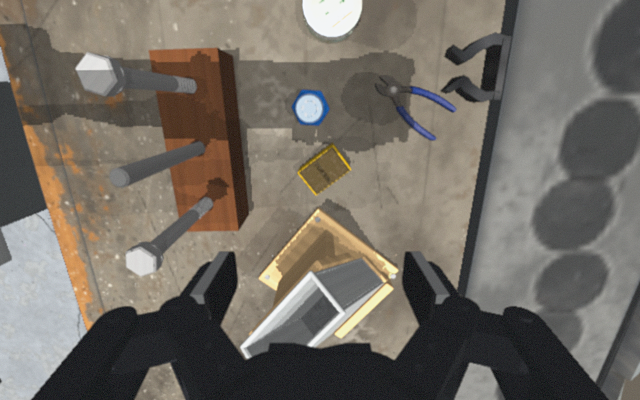

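View pics/s1c.png

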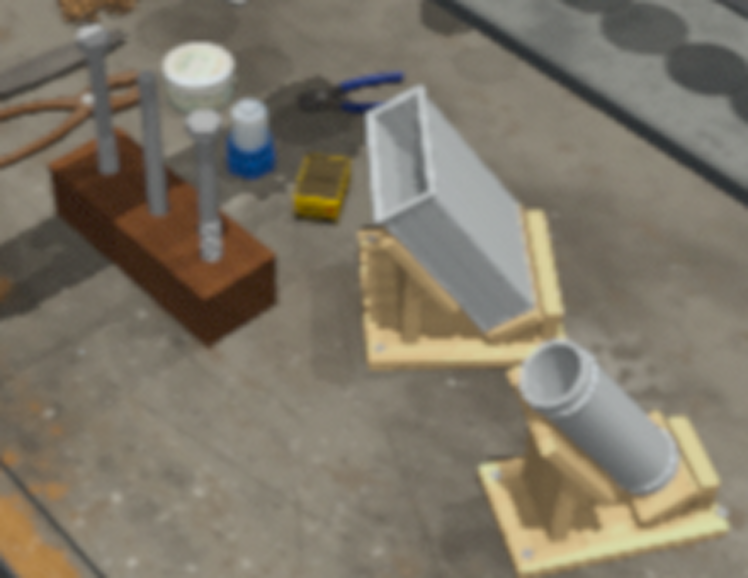

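The move was refused because every key is required. The scene crop (×3.4, offset 220,140) shows the wide mouth's corners at about (368,115), (420,88), (432,190) and (377,222). The round mouth is near (558,377), and the part tops are at (93,38), (149,76) and (204,118).

>>> servo_tool(moves=[{"xyz": [0,1,-0.4],"roll": 0,"jaw": 100},{"xyz": [0,1,-0.4],"roll": 0,"jaw": 100},{"xyz": [0,1,-0.4],"roll": 0,"jaw": 100},{"xyz": [0,1,-0.4],"roll": 0,"jaw": 100},{"xyz": [0,1,-0.4],"roll": 0,"jaw": 100},{"xyz": [0,1,-0.4],"roll": 0,"jaw": 100},{"xyz": [0,1,-0.4],"roll": 0,"jaw": 100},{"xyz": [0,0,0],"roll": 0,"jaw": 100},{"xyz": [0,0,0],"roll": 0,"jaw": 100}])

```text
time_s: 1.0
position: [0.6495, -0.2145, 0.2895]
tcp_rot: [1.0, -0.003, 0.001, 0.001]
ft_force: [0.5, 1.8, -0.2]
gripper_width: 0.997
```

```bash
python3 - <<'E'
from h import *
s=status.state();print(s["time_s"],s["position"])
snap("wrist","w2")
m1=load("w1")[1];ms=load("s1")[1]
S=lambda x,y:(220+x/3.4,140+y/3.4)
for n,w,sc in [("A",(98,74),(93,38)),("P",(119,177),(149,76)),("B",(143,259),(204,118))]:
    print(n,tri((m1,w),(ms,S(*sc))),plane(m1,w,.187))
for c in [(368,115),(420,88),(432,190),(377,222),(558,377)]: print(c,plane(ms,S(*c),.156))
for n,w in [("hA",(190,86)),("hP",(200,149)),("hB",(211,203)),("b1",(150,51)),("b2",(219,49)),("b3",(239,230)),("b4",(183,231))]: print(n,plane(m1,w,.055))
E
```

```text
1.0 [ 0.64947073 -0.2145119   0.28954803]
A (array([0.51222917, 0.09732317, 0.18167831]), [0.0005409013892097583, 0.000540901389209745]) [0.51559984 0.09724084 0.187     ]
P (array([0.51465378, 0.03162837, 0.18466694]), [0.0015111765516603066, 0.0015111765516602903]) [0.51503937 0.03316513 0.187     ]
B (array([ 0.51731355, -0.03122618,  0.18363358]), [0.00043702315840239665, 0.00043702315840238304]) [ 0.51931082 -0.02899302  0.187     ]
(368, 115) [ 0.62983911 -0.07953075  0.156     ]
(420, 88) [ 0.68026388 -0.08144508  0.156     ]
(432, 190) [ 0.60972825 -0.16802601  0.156     ]
(377, 222) [ 0.55924313 -0.16691417  0.156     ]
(558, 377) [ 0.55176098 -0.34061486  0.156     ]
hA [0.51504758 0.09670513 0.055     ]
hP [0.51734054 0.0314076  0.055     ]
hB [ 0.52218441 -0.03172089  0.055     ]
b1 [0.47877095 0.13020847 0.055     ]
b2 [0.54882142 0.13128311 0.055     ]
b3 [ 0.55204547 -0.06622364  0.055     ]
b4 [ 0.48369781 -0.0677022   0.055     ]
```

View pics/w2.png

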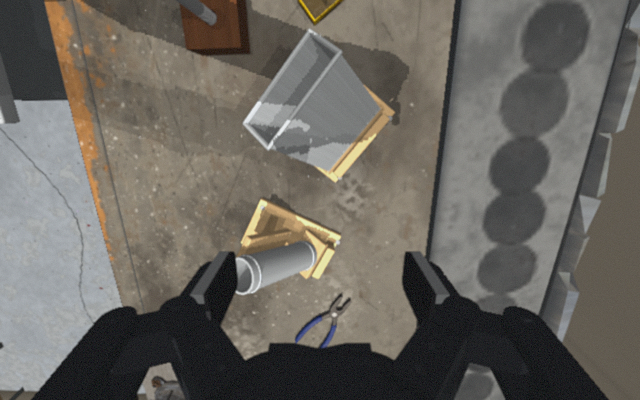

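In w2 the wide mouth's corners are at (311,31), (341,50), (268,149) and (245,125). The round mouth is at about (244,273), with its left edge touching the finger.

```bash
python3 - <<'E'
from h import *
m2=load("w2")[1];ms=load("s1")[1]
S=lambda x,y:(220+x/3.4,140+y/3.4)
C=[]
for w,sc in [((311,31),(368,115)),((341,50),(420,88)),((268,149),(432,190)),((245,125),(377,222))]:
    X,e=tri((m2,w),(ms,S(*sc)));C.append(X);print(X.round(4),np.round(e,4))
C=np.array(C);c=C.mean(0);ey=(C[0]+C[1]-C[2]-C[3])/2;ex=(C[1]+C[2]-C[0]-C[3])/2
n=np.cross(ex,ey);n/=np.linalg.norm(n)
print("wide centre",c,"ey",ey,np.linalg.norm(ey),np.degrees(np.arctan2(ey[1],ey[0])),"ex",ex,np.linalg.norm(ex),"axis",n,"lean",np.degrees(np.arccos(n[2])),"az",np.degrees(np.arctan2(n[1],n[0])))
X,e=tri((m2,(244,273)),(ms,S(558,377)));print("round",X,e)
# round tin axis: base end top-edge pixels ; cradle edges for yaw on bench
for p in [(264,200),(341,238),(319,279),(241,247)]: print("rc",plane(m2,p,.01)[:2].round(3))
for p in [(335,181),(395,107)]: print("wc",plane(m2,p,.03)[:2].round(3))
# crop for round
im=cv2.imread("pics/w2.png");cv2.imwrite("pics/w2c.png",cv2.resize(im[185:305,215:365],None,fx=5,fy=5,interpolation=cv2.INTER_CUBIC))
E
```

```text
[ 0.6422 -0.0674  0.1412] [0.0007 0.0007]
[ 0.671  -0.0895  0.166 ] [0.0007 0.0007]
[ 0.5986 -0.1786  0.1702] [0.0001 0.0001]
[ 0.5701 -0.1567  0.1415] [0.0007 0.0007]
wide centre [ 0.62049243 -0.12304118  0.15470634] ey [ 0.07225308  0.08925964 -0.00223492] 0.11485984969790757 51.010838780997005 ex [ 0.02864984 -0.02200782  0.02672084] 0.044935070446347355 axis [-0.4526046   0.3864911   0.80360046] lean 36.524689904349636 az 139.5051054265925
round [ 0.5560562  -0.33627486  0.14861245] [0.0010817567391274282, 0.0010817567391277802]
rc [ 0.559 -0.287]
rc [ 0.686 -0.357]
rc [ 0.648 -0.439]
rc [ 0.513 -0.373]
wc [ 0.674 -0.25 ]
wc [ 0.758 -0.142]
```

View pics/w2c.png

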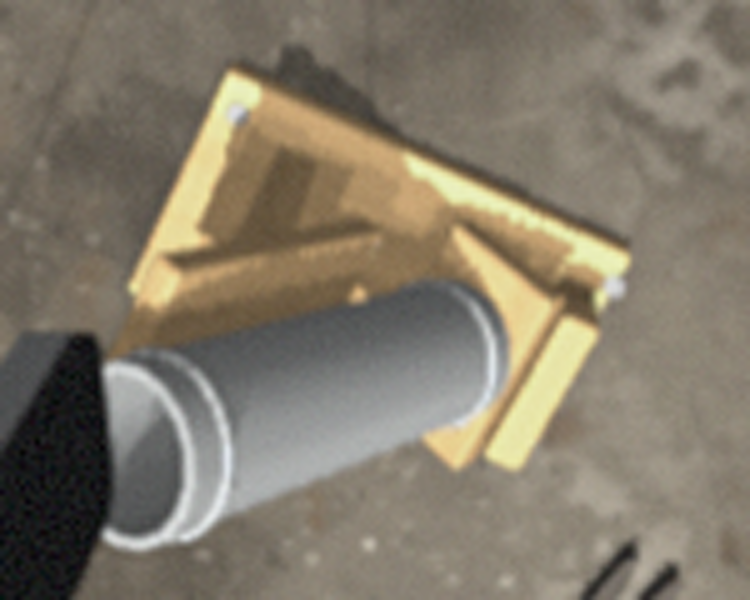

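The wide mouth centre comes out at (0.620,-0.123,0.155): 115 x 45 mm, lean 36.5°, tin y-axis at azimuth 51°. All of this agrees with the text. Next I go above bolt B with the jaw axis along the wide tin's y, so the bolt can pivot into the slope in the grip.

>>> servo_tool(moves=[{"xyz": [-0.62,-0.87,0.15],"roll": 0,"jaw": 60},{"xyz": [-0.62,-0.87,0.15],"roll": 0,"jaw": 60},{"xyz": [-0.62,-0.87,0.15],"roll": 0,"jaw": 60},{"xyz": [-0.62,-0.87,0.15],"roll": 0,"jaw": 60},{"xyz": [-0.62,-0.87,0.15],"roll": 0,"jaw": 60},{"xyz": [-0.62,-0.87,0.15],"roll": 0,"jaw": 60},{"xyz": [-0.62,-0.87,0.15],"roll": 0,"jaw": 60},{"xyz": [0,0,0],"roll": -1,"jaw": 60},{"xyz": [0,0,0],"roll": -1,"jaw": 60},{"xyz": [0,0,0],"roll": -1,"jaw": 60},{"xyz": [0,0,0],"roll": -1,"jaw": 60},{"xyz": [0,0,0],"roll": -1,"jaw": 60},{"xyz": [0,0,0],"roll": -1,"jaw": 60},{"xyz": [0,0,0],"roll": -1,"jaw": 60},{"xyz": [0,0,0],"roll": -1,"jaw": 60},{"xyz": [0,0,0],"roll": -1,"jaw": 60},{"xyz": [0,0,0],"roll": -1,"jaw": 60},{"xyz": [0,0,0],"roll": -0.2,"jaw": 60},{"xyz": [0,0,0],"roll": 0,"jaw": 60},{"xyz": [0,0,0],"roll": 0,"jaw": 60}])

```text
time_s: 2.72
position: [0.5194, -0.026, 0.2566]
tcp_rot: [0.903, 0.431, -0.0, -0.0]
ft_force: [0.0, 1.0, 0.1]
gripper_width: 0.6
```

```bash
cat >> h.py <<'E'
from scipy.spatial.transform import Rotation as Ro
def go(t,p=None):
    s=status.state();p=s["position"] if p is None else p;R=Ro.from_quat(s["tcp_rot"]).as_matrix()
    print("t",round(s["time_s"],2),"p",p.round(4),"xaz",np.degrees(np.arctan2(R[1,0],R[0,0])).round(1),"z",R[:,2].round(3),"f",np.round(s["ft_force"],1),"w",round(s["gripper_width"],3))
    print(" tool shift units",(R.T@(np.array(t)-p)/.03).round(2))
E
python3 - <<'E'
from h import *
im,m=snap("wrist","w3")
print([proj(m,X).round(0) for X in [(.518,-.031,.187),(.515,.032,.187),(.514,.097,.187)]])
m2=load("w2")[1];ms=load("s1")[1]
print("round",tri((m2,(241,276)),(ms,(220+558/3.4,140+377/3.4))))
go((.519,-.031,.147))
E
```

```text
[array([314., 201.]), array([370., 153.]), array([436., 100.])]
round (array([ 0.55321404, -0.3381473 ,  0.15245106]), [0.0012171621264007147, 0.0012171621264009016])
t 2.77 p [ 0.5195 -0.0264  0.2567] xaz 51.0 z [-0.001  0.    -1.   ] f [-0.1  0.1  0.8] w 0.601
 tool shift units [-0.13  0.09  3.66]
```

View pics/w3.png

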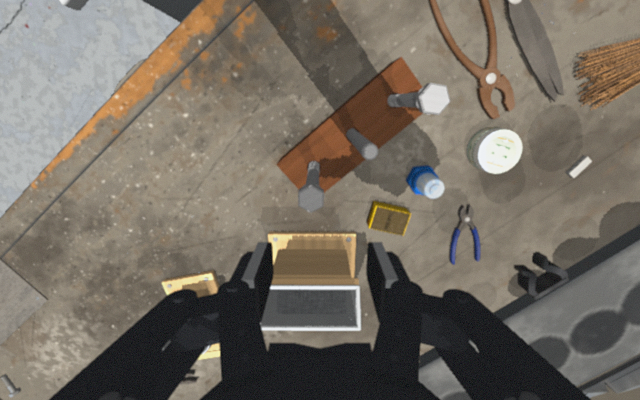

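The view shows head B at (312,197), near the predicted (314,201), with the pin at (370,151) and head A at (435,99). The wide tin's mouth is level in the image, so the yaw is right. Lowering and gripping.

>>> servo_tool(moves=[{"xyz": [-0.08,0,0.93],"roll": 0,"jaw": 60},{"xyz": [-0.08,0,0.93],"roll": 0,"jaw": 60},{"xyz": [0,0,0.93],"roll": 0,"jaw": 60},{"xyz": [0,0,0.93],"roll": 0,"jaw": 60},{"xyz": [0,0,0],"roll": 0,"jaw": 60},{"xyz": [0,0,0],"roll": 0,"jaw": 10},{"xyz": [0,0,0],"roll": 0,"jaw": 5},{"xyz": [0,0,0],"roll": 0,"jaw": 5},{"xyz": [0,0,0],"roll": 0,"jaw": 5},{"xyz": [0,0,0],"roll": 0,"jaw": 5},{"xyz": [0,0,0],"roll": 0,"jaw": 5},{"xyz": [0,0,0],"roll": 0,"jaw": 5}], force=25)

```text
time_s: 3.77
position: [0.5184, -0.031, 0.1471]
tcp_rot: [0.903, 0.431, 0.002, 0.001]
ft_force: [-0.0, 0.5, 4.4]
gripper_width: 0.284
```

```bash
python3 - <<'E'
from h import *
go((.519,-.031,.3))
E
```

```text
t 3.77 p [ 0.5184 -0.031   0.1471] xaz 51.0 z [ 0.004  0.    -1.   ] f [-0.   0.5  4.4] w 0.284
 tool shift units [ 0.02  0.03 -5.1 ]
```

>>> servo_tool(moves=[{"xyz": [0,0,0],"roll": 0,"jaw": 5},{"xyz": [0,0,0],"roll": 0,"jaw": 5},{"xyz": [0,0,0],"roll": 0,"jaw": 5}])

```text
time_s: 4.02
position: [0.5185, -0.031, 0.1471]
tcp_rot: [0.903, 0.431, 0.002, 0.001]
ft_force: [-0.5, -0.4, 5.6]
gripper_width: 0.284
```

```bash
python3 - <<'E'
from h import *
go((.519,-.031,.3))
E
```

```text
t 4.02 p [ 0.5185 -0.031   0.1471] xaz 51.0 z [ 0.004  0.    -1.   ] f [-0.5 -0.4  5.6] w 0.284
 tool shift units [ 0.02  0.03 -5.1 ]
```

The opening of 24 mm means the pads are on the head. I'll open, go about 5 mm lower and grip the shank.

>>> servo_tool(moves=[{"xyz": [0,0,0],"roll": 0,"jaw": 50},{"xyz": [0,0,0],"roll": 0,"jaw": 50},{"xyz": [0,0,0],"roll": 0,"jaw": 50},{"xyz": [0,0,0.15],"roll": 0,"jaw": 50},{"xyz": [0,0,0],"roll": 0,"jaw": 5},{"xyz": [0,0,0],"roll": 0,"jaw": 5},{"xyz": [0,0,0],"roll": 0,"jaw": 5},{"xyz": [0,0,0],"roll": 0,"jaw": 5},{"xyz": [0,0,0],"roll": 0,"jaw": 5},{"xyz": [0,0,0],"roll": 0,"jaw": 5},{"xyz": [0,0,0],"roll": 0,"jaw": 5},{"xyz": [0,0,0],"roll": 0,"jaw": 5}], force=25)

```text
time_s: 5.02
position: [0.5167, -0.031, 0.1408]
tcp_rot: [0.903, 0.431, -0.0, -0.0]
ft_force: [-0.1, -0.3, -2.2]
gripper_width: 0.286
```

```bash
python3 - <<'E'
from h import *
go((.519,-.031,.3))
E
```

```text
t 5.02 p [ 0.5167 -0.031   0.1408] xaz 51.0 z [-0.  0. -1.] f [-0.1 -0.3 -2.2] w 0.286
 tool shift units [ 0.05  0.06 -5.31]
```

```bash
python3 - <<'E'
from h import *
im,m=snap("side","d1");u=proj(m,(.517,-.031,.165));print(u)
x,y=int(u[0]),int(u[1]);a=cv2.imread("pics/d1.png")[y-50:y+50,x-40:x+40];A=cv2.resize(a,None,fx=5,fy=5,interpolation=cv2.INTER_CUBIC)
im,m=snap("scene","s2");u=proj(m,(.517,-.031,.165));print(u)
x,y=int(u[0]),int(u[1]);a=cv2.imread("pics/s2.png")[y-50:y+50,x-40:x+40];B=cv2.resize(a,None,fx=5,fy=5,interpolation=cv2.INTER_CUBIC)
cv2.imwrite("pics/d1c.png",np.hstack([A,B]))
E
```

```text
[287.21436123 183.05523919]
[280.00958111 180.61665429]
```

View pics/d1c.png

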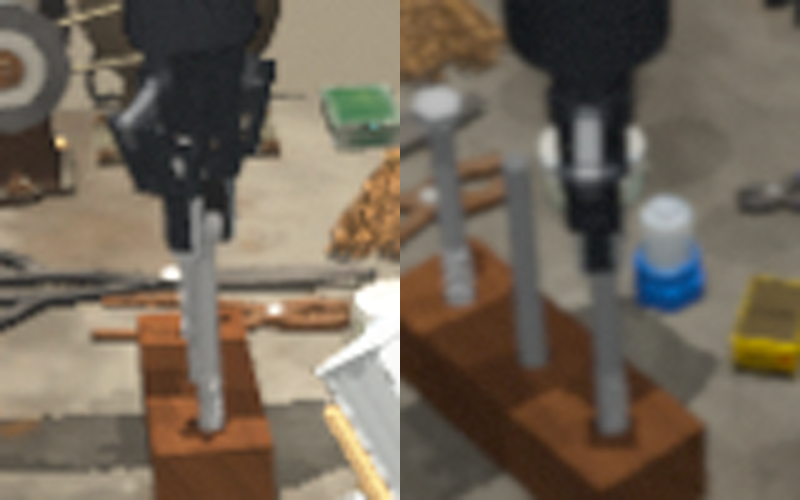

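The fingers still seem to be on the head, so the pads reach about 19 mm above the grasp point, too far to clamp only the shank high up. I'll grip the head centrally instead. That leaves the most clearance to the tin's rim and gives a good pivot.

>>> servo_tool(moves=[{"xyz": [0,0,0],"roll": 0,"jaw": 50},{"xyz": [0,0,0],"roll": 0,"jaw": 50},{"xyz": [0,0,-0.72],"roll": 0,"jaw": 50},{"xyz": [0,0,0],"roll": 0,"jaw": 50},{"xyz": [0,0,0],"roll": 0,"jaw": 5},{"xyz": [0,0,0],"roll": 0,"jaw": 5},{"xyz": [0,0,0],"roll": 0,"jaw": 5},{"xyz": [0,0,0],"roll": 0,"jaw": 5},{"xyz": [0,0,0],"roll": 0,"jaw": 5},{"xyz": [0,0,0],"roll": 0,"jaw": 5},{"xyz": [0,0,0],"roll": 0,"jaw": 5},{"xyz": [0,0,-0.5],"roll": 0,"jaw": 5},{"xyz": [0,0,-0.5],"roll": 0,"jaw": 5},{"xyz": [0,0,0],"roll": 0,"jaw": 5}], force=30)

```text
time_s: 6.28
position: [0.5192, -0.0311, 0.1953]
tcp_rot: [0.903, 0.43, 0.003, 0.001]
ft_force: [0.3, 0.7, 0.5]
gripper_width: 0.05
```

```bash
python3 - <<'E'
from h import *
go((.519,-.031,.35))
im,m=snap("wrist","w4");a=cv2.imread("pics/w4.png")[150:400,180:460]
B=cv2.resize(a,(560,500));im,m=snap("side","d2");u=proj(m,(.517,-.031,.165));x,y=int(u[0]),int(u[1])
A=cv2.resize(cv2.imread("pics/d2.png")[y-75:y+50,x-30:x+30],(240,500),interpolation=cv2.INTER_CUBIC)
cv2.imwrite("pics/c4.png",np.hstack([A,B]))
E
```

```text
t 6.28 p [ 0.5192 -0.0311  0.1953] xaz 51.0 z [ 0.006  0.    -1.   ] f [0.3 0.7 0.5] w 0.05
 tool shift units [ 0.02  0.02 -5.16]
```

View pics/c4.png

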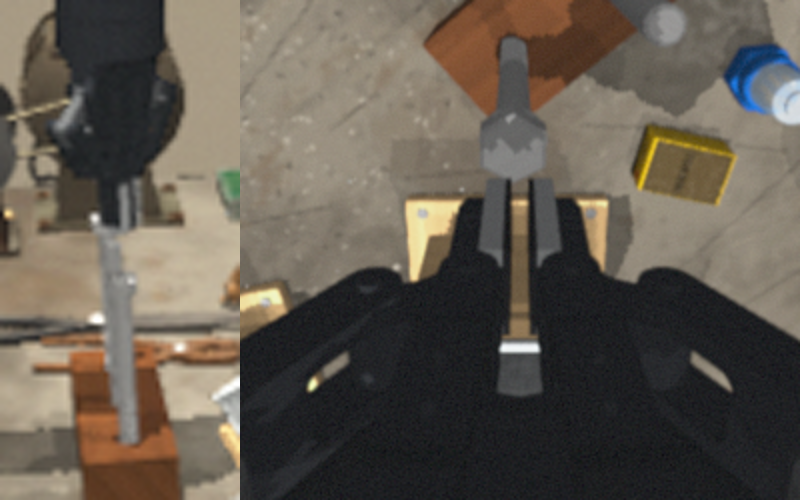

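The gripper closed empty (5%). The bolt stands with its head at wrist pixel (317,222), on the camera side of the fingers. Computing its offset.

```bash
python3 - <<'E'
from h import *
m=load("w4")[1]
for p in [(316,222),(316,228)]: print(plane(m,p,.187))
print("tcp px",proj(m,(.5192,-.0311,.195)))
print("w3",plane(load("w3")[1],(312,197),.187))
print("foot",plane(m,(180+(512-240)/2,150+40/2),.055))
print("side", proj(load("d2")[1],(.5192,-.0311,.187)))
ms=load("d2")[1];u=proj(ms,(.517,-.031,.165));x,y=int(u[0]),int(u[1]);px=(x-30+(125)/4,y-75+278/4);print(px)
print("tri",tri((m,(316,222)),(ms,px)))
go(np.array(plane(m,(316,222),.187))*[1,1,0]+[0,0,.163])
E
```

```text
[ 0.51465076 -0.03018459  0.187     ]
[ 0.51803814 -0.0329525   0.187     ]
tcp px [319.27482    232.81135492]
w3 [ 0.51423223 -0.03011668  0.187     ]
foot [ 0.51045331 -0.02799862  0.055     ]
side [287.62352107 175.96762928]
(288.25, 177.5)
tri (array([ 0.51869374, -0.03168633,  0.18167173]), [0.0021718683421158708, 0.0021718683421156357])
t 6.38 p [ 0.5173 -0.031   0.1928] xaz 51.0 z [ 0.001  0.    -1.   ] f [-0.9  0.  -0.5] w 0.047
 tool shift units [-0.04 -0.09  0.99]
```

>>> servo_tool(moves=[{"xyz": [0,0,-0.3],"roll": 0,"jaw": 50},{"xyz": [0,0,0],"roll": 0,"jaw": 50},{"xyz": [0,0,0],"roll": 0,"jaw": 50},{"xyz": [0,0,0],"roll": 0,"jaw": 50},{"xyz": [0,0,0],"roll": 0,"jaw": 50},{"xyz": [0,0,0.8],"roll": 0,"jaw": 50},{"xyz": [0,0,0.75],"roll": 0,"jaw": 50},{"xyz": [0,0,0],"roll": 0,"jaw": 50},{"xyz": [0,0,0],"roll": 0,"jaw": 5},{"xyz": [0,0,0],"roll": 0,"jaw": 5},{"xyz": [0,0,0],"roll": 0,"jaw": 5},{"xyz": [0,0,0],"roll": 0,"jaw": 5},{"xyz": [0,0,0],"roll": 0,"jaw": 5},{"xyz": [0,0,0],"roll": 0,"jaw": 5},{"xyz": [0,0,0],"roll": 0,"jaw": 5},{"xyz": [0,0,0],"roll": 0,"jaw": 5},{"xyz": [0,0,0],"roll": 0,"jaw": 5}], force=60)

```text
time_s: 7.8
position: [0.517, -0.031, 0.1553]
tcp_rot: [0.903, 0.431, 0.0, 0.0]
ft_force: [-0.2, 0.8, -0.2]
gripper_width: 0.247
```

>>> servo_tool(moves=[{"xyz": [0,0,-0.1],"roll": 0,"jaw": 5},{"xyz": [0,0,-0.1],"roll": 0,"jaw": 5},{"xyz": [0,0,-0.1],"roll": 0,"jaw": 5},{"xyz": [0,0,-0.1],"roll": 0,"jaw": 5}])

```text
time_s: 8.13
position: [0.5168, -0.031, 0.1673]
tcp_rot: [0.903, 0.431, 0.0, 0.0]
ft_force: [-0.3, -0.4, -1.8]
gripper_width: 0.247
```

The width is now 21 mm, on the flats, and 1.8 N of weight is carried. Lifting clear and carrying to above the wide tin.

>>> servo_tool(moves=[{"xyz": [0,0,-0.93],"roll": 0,"jaw": 5},{"xyz": [0,0,-0.93],"roll": 0,"jaw": 5},{"xyz": [0,0,-0.93],"roll": 0,"jaw": 5},{"xyz": [0,0,-0.93],"roll": 0,"jaw": 5},{"xyz": [0,0,-0.93],"roll": 0,"jaw": 5},{"xyz": [0,0,-0.93],"roll": 0,"jaw": 5},{"xyz": [0.05,0.4,0],"roll": 0,"jaw": 5},{"xyz": [0.1,0.65,0],"roll": 0,"jaw": 5},{"xyz": [0.1,0.75,0],"roll": 0,"jaw": 5},{"xyz": [0.1,0.75,0],"roll": 0,"jaw": 5},{"xyz": [0.1,0.75,0],"roll": 0,"jaw": 5},{"xyz": [0.1,0.75,0],"roll": 0,"jaw": 5},{"xyz": [0.09,0.4,0],"roll": 0,"jaw": 5},{"xyz": [0,0.25,0],"roll": 0,"jaw": 5},{"xyz": [0,0,0],"roll": 0,"jaw": 5},{"xyz": [0,0,0],"roll": 0,"jaw": 5}], force=40)

```text
time_s: 9.47
position: [0.638, -0.1048, 0.3337]
tcp_rot: [0.903, 0.43, -0.001, -0.001]
ft_force: [-0.9, 0.8, -1.5]
gripper_width: 0.249
```

```bash
python3 - <<'E'
from h import *
go((.6392,-.1047,.2756))
im,m=snap("side","d3");ims,mw=snap("scene","s3");p=status.state()["position"];H=p+[0,0,.027];F=p-[0,0,.140]
out=[]
for f,mm in [("d3",m),("s3",mw)]:
    u=proj(mm,p-[0,0,.06]);x,y=int(u[0]),int(u[1]);a=cv2.resize(cv2.imread(f"pics/{f}.png")[y-70:y+80,x-60:x+60],None,fx=3.3,fy=3.3,interpolation=cv2.INTER_CUBIC);out.append(a)
    print(f,"off",x-60,y-70,"foot pred crop",(proj(mm,F)-[x-60,y-70])*3.3)
cv2.imwrite("pics/c5.png",np.hstack(out))
E
```

```text
t 9.47 p [ 0.638  -0.1048  0.3337] xaz 51.0 z [-0.002  0.    -1.   ] f [-0.9  0.8 -1.5] w 0.249
 tool shift units [0.03 0.03 1.94]
d3 off 272 82 foot pred crop [199.20128706 325.36350048]
s3 off 279 67 foot pred crop [194.42602501 324.12536643]
```

View pics/c5.png

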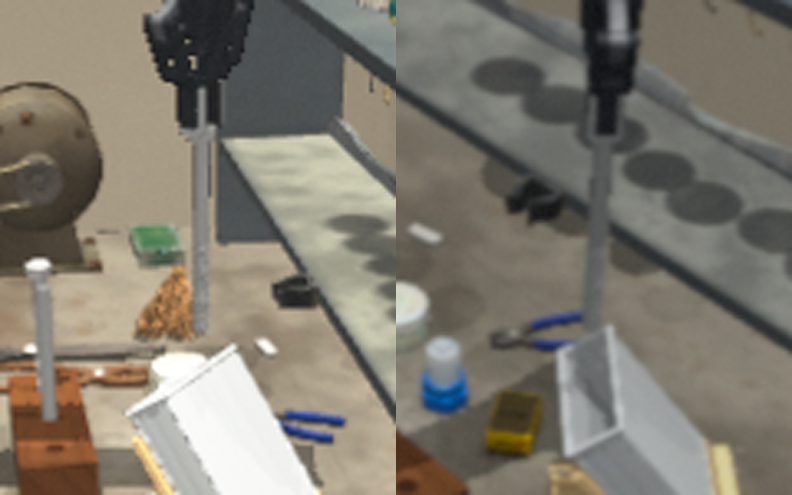

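Both views show the bolt hanging vertical, with its foot at the predicted pixels to within about 1 px. Lowering the foot 18 mm into the mouth, then starting the tilt (gripper toward the robot) against the lower wall.

>>> servo_tool(moves=[{"xyz": [0.03,0.03,0.5],"roll": 0,"jaw": 5},{"xyz": [0,0,0.5],"roll": 0,"jaw": 5},{"xyz": [0,0,0.5],"roll": 0,"jaw": 5},{"xyz": [0,0,0.25],"roll": 0,"jaw": 5},{"xyz": [0,0,0.2],"roll": 0,"jaw": 5},{"xyz": [0,0,0],"roll": 0,"jaw": 5}], force=30)

```text
time_s: 10.07
position: [0.6386, -0.1041, 0.2746]
tcp_rot: [0.902, 0.431, -0.001, -0.001]
ft_force: [-0.2, -0.1, -1.7]
gripper_width: 0.252
```

>>> servo_tool(moves=[{"xyz": [0,-0.25,0.01],"roll": 0,"jaw": 5},{"xyz": [0,-0.24,0.01],"roll": 0,"jaw": 5},{"xyz": [0,-0.24,0.03],"roll": 0,"jaw": 5},{"xyz": [0,-0.24,0.03],"roll": 0,"jaw": 5},{"xyz": [0,-0.24,0.05],"roll": 0,"jaw": 5},{"xyz": [0,-0.24,0.05],"roll": 0,"jaw": 5},{"xyz": [0,0,0],"roll": 0,"jaw": 5}], force=30)

```text
time_s: 10.65
position: [0.605, -0.0755, 0.2708]
tcp_rot: [0.902, 0.431, 0.0, -0.0]
ft_force: [-0.6, 0.7, -0.6]
gripper_width: 0.252
```

>>> servo_tool(moves=[{"xyz": [0,-0.23,0.07],"roll": 0,"jaw": 5},{"xyz": [0,-0.23,0.07],"roll": 0,"jaw": 5},{"xyz": [0,-0.23,0.09],"roll": 0,"jaw": 5},{"xyz": [0,-0.23,0.09],"roll": 0,"jaw": 5},{"xyz": [0,-0.22,0.11],"roll": 0,"jaw": 5},{"xyz": [0,-0.22,0.11],"roll": 0,"jaw": 5},{"xyz": [0,-0.21,0.13],"roll": 0,"jaw": 5},{"xyz": [0,-0.21,0.13],"roll": 0,"jaw": 5},{"xyz": [0,0,0],"roll": 0,"jaw": 5},{"xyz": [0,0,0],"roll": 0,"jaw": 5}], force=30)

```text
time_s: 11.48
position: [0.564, -0.0434, 0.2461]
tcp_rot: [0.902, 0.431, -0.0, -0.0]
ft_force: [1.2, -0.4, -0.5]
gripper_width: 0.248
```

```bash
cat >> h.py <<'E'
M=np.array([.6205,-.123,.1555]);
def tinaxes(az,lean=35):
    h=np.array([np.cos(np.radians(az-90)),np.sin(np.radians(az-90)),0]);s,c=np.sin(np.radians(lean)),np.cos(np.radians(lean));z=np.array([0,0,1.])
    return c*h+s*z,np.array([np.cos(np.radians(az)),np.sin(np.radians(az)),0]),-s*h+c*z
def shank(f,p0,p1):
    "rows of grey-level across the predicted shank from p0 (foot side) to p1, offset of saturation-low band in px"
    im,m=load(f);g=cv2.cvtColor(im,cv2.COLOR_BGR2GRAY)
    for k in (.1,.3,.5,.7,.9):
        a=proj(m,p0+(p1-p0)*k);b=proj(m,p0+(p1-p0)*(k+.02));t=(b-a)/np.linalg.norm(b-a);n=np.array([-t[1],t[0]])
        print(k,a.round(1),[int(g[int(round(q[1])),int(round(q[0]))]) for q in (a+n*o for o in range(-14,15))])
E
python3 - <<'E'
from h import *
ex,ey,u=tinaxes(51);p=status.state()["position"];H=p+[0,0,.027];go(p)
d=H-M;print("grip in tin (perp,y,axial)",[round(float(d@v)*1000,1) for v in (ex,ey,u)])
snap("side","d4");snap("scene","s4")
for f in ("d4","s4"): print(f);shank(f,H-u*.13,H-u*.02)
E
```

```text
t 11.48 p [ 0.564  -0.0434  0.2461] xaz 51.0 z [-0.001 -0.    -1.   ] f [ 1.2 -0.4 -0.5] w 0.248
 tool shift units [0. 0. 0.]
grip in tin (perp,y,axial) [-9.6, 26.3, 150.3]
d4
0.1 [324.  184.9] [163, 182, 178, 123, 123, 134, 144, 103, 92, 117, 106, 155, 148, 195, 194, 153, 116, 101, 114, 112, 127, 109, 122, 93, 144, 164, 164, 160, 159]
0.3 [320.1 178. ] [177, 179, 185, 184, 176, 146, 112, 85, 108, 101, 101, 110, 168, 191, 161, 184, 136, 118, 147, 147, 124, 142, 146, 143, 134, 163, 166, 164, 164]
0.5 [316.1 171.2] [185, 183, 178, 177, 178, 180, 183, 181, 181, 182, 172, 149, 155, 186, 221, 221, 191, 159, 167, 167, 121, 120, 118, 118, 97, 133, 129, 129, 161]
0.7 [312.2 164.3] [180, 181, 183, 181, 179, 179, 172, 170, 172, 173, 175, 149, 148, 171, 218, 223, 178, 154, 121, 112, 90, 83, 88, 87, 84, 82, 97, 97, 159]
0.9 [308.2 157.5] [114, 113, 81, 68, 81, 81, 88, 117, 176, 181, 184, 168, 140, 160, 213, 223, 194, 148, 128, 146, 140, 124, 113, 113, 119, 125, 126, 126, 141]
s4
0.1 [326.4 171.2] [112, 114, 112, 115, 114, 109, 109, 106, 105, 107, 100, 103, 125, 139, 141, 151, 141, 118, 118, 117, 115, 115, 112, 105, 104, 68, 46, 47, 67]
0.3 [321.3 165.5] [110, 108, 98, 99, 76, 64, 64, 61, 81, 82, 77, 91, 111, 139, 139, 156, 128, 95, 95, 106, 102, 117, 121, 120, 118, 117, 117, 116, 115]
0.5 [316.2 159.7] [109, 110, 92, 99, 109, 109, 114, 118, 119, 116, 110, 102, 103, 113, 125, 139, 129, 129, 116, 120, 119, 117, 115, 115, 115, 117, 116, 118, 124]
0.7 [310.9 153.7] [99, 102, 104, 103, 101, 101, 103, 108, 108, 111, 107, 99, 95, 110, 123, 139, 138, 130, 118, 119, 119, 119, 121, 122, 122, 121, 121, 117, 114]
0.9 [305.4 147.6] [93, 91, 91, 91, 90, 91, 98, 102, 104, 110, 112, 109, 97, 108, 108, 128, 138, 135, 126, 114, 114, 115, 116, 115, 120, 121, 121, 121, 117]
```

In both cameras the shank lies on the predicted 35° line to within half a pixel, with forces near zero. Sliding along the slope to just short of the shallowest possible floor, then probing in small steps.

>>> servo_tool(moves=[{"xyz": [0,0.21,0.3],"roll": 0,"jaw": 5},{"xyz": [0,0.21,0.3],"roll": 0,"jaw": 5},{"xyz": [0,0.21,0.3],"roll": 0,"jaw": 5},{"xyz": [0,0.21,0.3],"roll": 0,"jaw": 5},{"xyz": [0,0.21,0.3],"roll": 0,"jaw": 5},{"xyz": [0,0.21,0.3],"roll": 0,"jaw": 5},{"xyz": [0,0.1,0.14],"roll": 0,"jaw": 5},{"xyz": [0,0.1,0.14],"roll": 0,"jaw": 5},{"xyz": [0,0,0],"roll": 0,"jaw": 5}], force=30)

```text
time_s: 12.33
position: [0.5983, -0.072, 0.1826]
tcp_rot: [0.903, 0.43, -0.001, -0.0]
ft_force: [1.8, -1.4, -1.4]
gripper_width: 0.247
```

```bash
cat >> h.py <<'E'
def tin(M=M,az=51,grip=.027,L=.167,lean=35):
    ex,ey,u=tinaxes(az,lean);s=status.state();d=s["position"]+[0,0,grip]-M;f=np.array(s["ft_force"])
    print("t",round(s["time_s"],2),"grip perp,y,ax",[round(float(d@v)*1000,1) for v in (ex,ey,u)],"foot ax",round(float(d@u-L)*1000,1),"f perp,y,ax",[round(float(f@v),1) for v in (ex,ey,u)],f.round(1),"w",round(s["gripper_width"],3))
E
python3 -c "
from h import *
tin()"
```

```text
t 12.33 grip perp,y,ax [-9.4, 25.7, 72.7] foot ax -94.3 f perp,y,ax [1.1, 0.1, -2.4] [ 1.8 -1.4 -1.4] w 0.247
```

>>> servo_tool(moves=[{"xyz": [0,0.032,0.046],"roll": 0,"jaw": 5},{"xyz": [0,0.032,0.046],"roll": 0,"jaw": 5},{"xyz": [0,0.032,0.046],"roll": 0,"jaw": 5},{"xyz": [0,0.032,0.046],"roll": 0,"jaw": 5},{"xyz": [0,0,0],"roll": 0,"jaw": 5}])

```text
time_s: 12.75
position: [0.6016, -0.0736, 0.1786]
tcp_rot: [0.903, 0.431, 0.0, 0.0]
ft_force: [0.8, 0.3, -0.4]
gripper_width: 0.249
```

```bash
python3 -c "
from h import *
tin()"
```

```text
t 12.75 grip perp,y,ax [-8.7, 26.5, 67.3] foot ax -99.7 f perp,y,ax [0.1, 0.7, -0.5] [ 0.8  0.3 -0.4] w 0.249
```

>>> servo_tool(moves=[{"xyz": [0,0.025,0.036],"roll": 0,"jaw": 5},{"xyz": [0,0.025,0.036],"roll": 0,"jaw": 5},{"xyz": [0,0.025,0.036],"roll": 0,"jaw": 5},{"xyz": [0,0,0],"roll": 0,"jaw": 5}])

```text
time_s: 13.08
position: [0.6032, -0.0749, 0.1752]
tcp_rot: [0.903, 0.431, -0.0, -0.0]
ft_force: [-0.4, 0.0, 0.2]
gripper_width: 0.253
```

```bash
python3 -c "
from h import *
tin()"
```

```text
t 13.08 grip perp,y,ax [-9.0, 26.5, 63.3] foot ax -103.7 f perp,y,ax [-0.2, -0.2, 0.3] [-0.4  0.   0.2] w 0.253
```

>>> servo_tool(moves=[{"xyz": [0,0.025,0.036],"roll": 0,"jaw": 5},{"xyz": [0,0.025,0.036],"roll": 0,"jaw": 5},{"xyz": [0,0,0],"roll": 0,"jaw": 5},{"xyz": [0,0,0],"roll": 0,"jaw": 5}])

```text
time_s: 13.42
position: [0.6043, -0.0756, 0.1734]
tcp_rot: [0.903, 0.431, 0.0, -0.0]
ft_force: [-0.0, 0.4, 3.2]
gripper_width: 0.247
```

```bash
python3 -c "
from h import *
tin()
import time
for i in range(3): cams.camera('side');tin()"
```

```text
t 13.42 grip perp,y,ax [-9.0, 26.7, 61.1] foot ax -105.9 f perp,y,ax [1.6, 0.3, 2.8] [-0.   0.4  3.2] w 0.247
t 13.47 grip perp,y,ax [-8.9, 26.7, 61.1] foot ax -105.9 f perp,y,ax [0.3, -0.5, 2.9] [-1.5  0.5  2.6] w 0.249
t 13.52 grip perp,y,ax [-8.9, 26.7, 61.1] foot ax -105.9 f perp,y,ax [0.2, 0.6, 3.6] [-1.1  1.7  3.1] w 0.248
t 13.57 grip perp,y,ax [-8.9, 26.6, 61.1] foot ax -105.9 f perp,y,ax [0.4, -0.3, 3.7] [-1.6  0.9  3.3] w 0.25
```

Touched down: about 4.5 N above the hanging baseline, about 3 mm into the felt, so the floor is at about 103 mm. Backing off 2 mm, releasing and retreating up the slope.

>>> servo_tool(moves=[{"xyz": [0,-0.038,-0.055],"roll": 0,"jaw": 5},{"xyz": [0,0,0],"roll": 0,"jaw": 5},{"xyz": [0,0,0],"roll": 0,"jaw": 30},{"xyz": [0,0,0],"roll": 0,"jaw": 38},{"xyz": [0,0,0],"roll": 0,"jaw": 48},{"xyz": [0,0,0],"roll": 0,"jaw": 48},{"xyz": [0,0,0],"roll": 0,"jaw": 48},{"xyz": [0,0,0],"roll": 0,"jaw": 48},{"xyz": [0,-0.15,-0.22],"roll": 0,"jaw": 48},{"xyz": [0,-0.3,-0.43],"roll": 0,"jaw": 48},{"xyz": [0,-0.5,-0.72],"roll": 0,"jaw": 48},{"xyz": [0,-0.5,-0.72],"roll": 0,"jaw": 48},{"xyz": [0,-0.5,-0.72],"roll": 0,"jaw": 48},{"xyz": [0,0,0],"roll": 0,"jaw": 48}], force=60)

```text
time_s: 14.73
position: [0.5595, -0.0355, 0.2652]
tcp_rot: [0.902, 0.432, 0.004, 0.001]
ft_force: [0.3, 1.8, 1.0]
gripper_width: 0.481
```

```bash
python3 - <<'E'
from h import *
m=load("w3")[1]
print("A w3",plane(m,(435,99),.187),"P",plane(m,(370,151),.187),"tri A",tri((m,(435,99)),(load("w1")[1],(98,74))),"tri P",tri((m,(370,151)),(load("w1")[1],(119,177))))
go((.514,.097,.235))
im,m=snap("wrist","w5")
for X in [(.514,.097,.187),(.514,.031,.187)]: print(proj(m,X))
# is bolt B head where expected
ex,ey,u=tinaxes(51);H=M+ey*.0265-ex*.012+u*.064
snap("side","d5");snap("scene","s5")
for f in ("d5","s5"): print(f);shank(f,H-u*.06,H+u*.005)
E
```

```text
A w3 [0.51248036 0.09684539 0.187     ] P [0.51351242 0.03272193 0.187     ] tri A (array([0.51324015, 0.09767214, 0.18380211]), [0.00014085879387625252, 0.00014085879387626217]) tri P (array([0.51388782, 0.03277083, 0.18541223]), [7.356587296909832e-06, 7.356587296897778e-06])
t 14.73 p [ 0.5595 -0.0355  0.2652] xaz 51.2 z [ 0.009  0.002 -1.   ] f [0.3 1.8 1. ] w 0.481
 tool shift units [ 2.49 -3.96  1.  ]
[414.69100831  50.06337132]
[347.17930594 105.3437102 ]
d5
0.1 [327.2 191.6] [129, 103, 130, 149, 173, 189, 204, 252, 254, 255, 255, 201, 201, 199, 225, 231, 251, 255, 253, 210, 210, 130, 127, 128, 127, 144, 145, 153, 154]
0.3 [324.9 187.6] [112, 114, 114, 132, 137, 168, 251, 248, 254, 243, 243, 218, 188, 208, 227, 229, 193, 177, 162, 145, 146, 135, 149, 128, 149, 157, 164, 164, 162]
0.5 [322.5 183.5] [155, 120, 124, 112, 128, 129, 124, 126, 124, 155, 160, 140, 149, 210, 229, 232, 210, 102, 112, 100, 122, 113, 113, 114, 100, 157, 160, 161, 159]
0.7 [320.2 179.5] [154, 161, 161, 179, 168, 146, 111, 89, 104, 86, 87, 107, 107, 136, 164, 150, 166, 132, 138, 134, 134, 130, 139, 138, 11
[... 280 characters left out ...]
3, 148, 143, 136, 124, 124, 126, 132, 126, 127, 141, 141, 153, 163, 148]
0.3 [327.3 173.6] [120, 119, 119, 120, 121, 122, 120, 114, 117, 117, 112, 105, 103, 128, 128, 147, 143, 157, 120, 112, 129, 128, 120, 125, 121, 116, 116, 106, 95]
0.5 [324.4 170.3] [113, 107, 105, 109, 113, 112, 112, 108, 104, 103, 92, 79, 93, 121, 131, 141, 137, 122, 122, 118, 110, 106, 73, 56, 64, 52, 74, 68, 92]
0.7 [321.4 166.9] [108, 107, 109, 108, 107, 102, 84, 89, 65, 74, 74, 97, 111, 108, 121, 132, 121, 99, 108, 72, 78, 97, 97, 116, 118, 117, 118, 117, 116]
0.9 [318.4 163.5] [101, 71, 59, 62, 81, 89, 89, 112, 123, 125, 140, 155, 153, 158, 158, 160, 162, 160, 157, 129, 118, 116, 115, 116, 114, 112, 112, 115, 116]
```

Bolt B stands in the tin on the expected line, with the head wide at its top. Now bolt A at (0.513, 0.0975); three views agree within 1–3 mm.

>>> servo_tool(moves=[{"xyz": [0.5,-0.8,0],"roll": 0,"jaw": 58},{"xyz": [0.5,-0.8,0],"roll": 0,"jaw": 58},{"xyz": [0.5,-0.8,0],"roll": 0,"jaw": 58},{"xyz": [0.5,-0.8,0],"roll": 0,"jaw": 58},{"xyz": [0.49,-0.8,0],"roll": 0,"jaw": 58},{"xyz": [0,0,0],"roll": 0,"jaw": 58},{"xyz": [0,0,0],"roll": 0,"jaw": 58}], force=60)

```text
time_s: 15.47
position: [0.5106, 0.0966, 0.2575]
tcp_rot: [0.902, 0.432, -0.001, -0.0]
ft_force: [0.5, -0.5, 0.3]
gripper_width: 0.581
```

```bash
python3 - <<'E'
from h import *
go((.513,.0975,.155))
im,m=snap("wrist","w6");print(proj(m,(.513,.0975,.187)))
g=cv2.cvtColor(im,cv2.COLOR_RGB2HSV);u=proj(m,(.513,.0975,.185)).astype(int)
k=((g[:,:,1]<50)&(g[:,:,2]>105)).astype(np.uint8);a=k[u[1]-36:u[1]+36:2,u[0]-40:u[0]+40:1]
print(u[1]-36,u[0]-40);print("\n".join("".join(".#"[v] for v in r) for r in a))
E
```

```text
t 15.47 p [0.5106 0.0966 0.2575] xaz 51.2 z [-0.003 -0.001 -1.   ] f [ 0.5 -0.5  0.3] w 0.581
 tool shift units [0.08 0.05 3.42]
[322.01746733 199.7999504 ]
163 282
...................................###..........................................
..................................####..........................................
..................................##............................................
..................................#.............................................
................................................................................
................................................................................
.........................................................................##.....
.....................................................................########...
...................................................................###########..
.................................................................###############
...............................................................#################
............................................
[... 1280 characters left out ...]
####################################################
.................####################################################...........
...............#####################################################............
............######################################################..............
..........#######################################################...............
.......#########################################################................
.....##########################################################.................
...############################################################...........######
#############################################################.#..........#######
```

Mask of the new view: head centre at about (321,199) against the predicted (322,200). Descending and gripping.

>>> servo_tool(moves=[{"xyz": [0.04,0.03,0.85],"roll": 0,"jaw": 58},{"xyz": [0.03,0.02,0.85],"roll": 0,"jaw": 58},{"xyz": [0,0,0.85],"roll": 0,"jaw": 58},{"xyz": [0,0,0.85],"roll": 0,"jaw": 58},{"xyz": [0,0,0],"roll": 0,"jaw": 58},{"xyz": [0,0,0],"roll": 0,"jaw": 40},{"xyz": [0,0,0],"roll": 0,"jaw": 5},{"xyz": [0,0,0],"roll": 0,"jaw": 5},{"xyz": [0,0,0],"roll": 0,"jaw": 5},{"xyz": [0,0,0],"roll": 0,"jaw": 5},{"xyz": [0,0,0],"roll": 0,"jaw": 5},{"xyz": [0,0,0],"roll": 0,"jaw": 5},{"xyz": [0,0,0],"roll": 0,"jaw": 5},{"xyz": [0,0,0],"roll": 0,"jaw": 5},{"xyz": [0,0,0],"roll": 0,"jaw": 5}], force=60)

```text
time_s: 16.77
position: [0.5163, 0.0959, 0.1598]
tcp_rot: [0.903, 0.43, 0.002, 0.001]
ft_force: [-0.4, -0.9, 6.3]
gripper_width: 0.048
```

>>> servo_tool(moves=[{"xyz": [0,0,-0.1],"roll": 0,"jaw": 5},{"xyz": [0,0,-0.1],"roll": 0,"jaw": 5},{"xyz": [0,0,-0.1],"roll": 0,"jaw": 5},{"xyz": [0,0,-0.1],"roll": 0,"jaw": 5}])

```text
time_s: 17.1
position: [0.514, 0.0958, 0.1693]
tcp_rot: [0.903, 0.431, -0.0, -0.0]
ft_force: [-0.1, -0.0, 0.2]
gripper_width: 0.051
```

```bash
python3 - <<'E'
from h import *
ex,ey,u=tinaxes(51)
F=M-.026*ey-.009*ex-.018*u;T=F+[0,0,.140];print("T",T);go(T)
E
```

```text
T [ 0.60643181 -0.14506355  0.27559308]
t 17.1 p [0.514  0.0958 0.1693] xaz 51.0 z [-0.  0. -1.] f [-0.1 -0.   0.2] w 0.051
 tool shift units [-4.3   7.45 -3.54]
```

Closed empty again: the head was squeezed out. Lifting clear and looking where it is.

>>> servo_tool(moves=[{"xyz": [0,0,-0.8],"roll": 0,"jaw": 58},{"xyz": [0,0,-0.8],"roll": 0,"jaw": 58},{"xyz": [0,0,-0.8],"roll": 0,"jaw": 58},{"xyz": [0,0,0],"roll": 0,"jaw": 58},{"xyz": [0,0,0],"roll": 0,"jaw": 58},{"xyz": [0,0,0],"roll": 0,"jaw": 58},{"xyz": [0,0,0],"roll": 0,"jaw": 58},{"xyz": [0,0,0],"roll": 0,"jaw": 58}])

```text
time_s: 17.77
position: [0.5131, 0.0955, 0.2395]
tcp_rot: [0.903, 0.431, -0.002, -0.0]
ft_force: [0.3, 0.3, -0.1]
gripper_width: 0.579
```

```bash
python3 - <<'E'
from h import *
go((.513,.0975,.155))
snap("wrist","w7");snap("side","d7");snap("scene","s7")
for f,w in (("w7",150),("d7",60),("s7",60)):
    im,m=load(f);u=proj(m,(.514,.096,.14)).astype(int);print(f,u-[w*.7,w*.5])
    x,y=max(0,u[0]-int(w*.7)),max(0,u[1]-w//2)
    a=im[y:y+w,x:x+int(w*1.4)];cv2.imwrite(f"pics/x{f}.png",cv2.resize(a,(400,300),interpolation=cv2.INTER_CUBIC))
A=[cv2.imread(f"pics/x{f}.png") for f in("w7","d7","s7")]
w=cv2.resize(cv2.imread("pics/w7.png"),(400,250));pad=np.zeros((300,400,3),np.uint8);pad[:250]=w
cv2.imwrite("pics/c7.png",np.vstack([np.hstack(A[:2]),np.hstack([A[2],pad])]))
E
```

```text
t 17.77 p [0.5131 0.0955 0.2395] xaz 51.0 z [-0.003 -0.001 -1.   ] f [ 0.3  0.3 -0.1] w 0.579
 tool shift units [ 0.06 -0.04  2.82]
w7 [215. 114.]
d7 [242. 145.]
s7 [207. 133.]
```

View pics/c7.png

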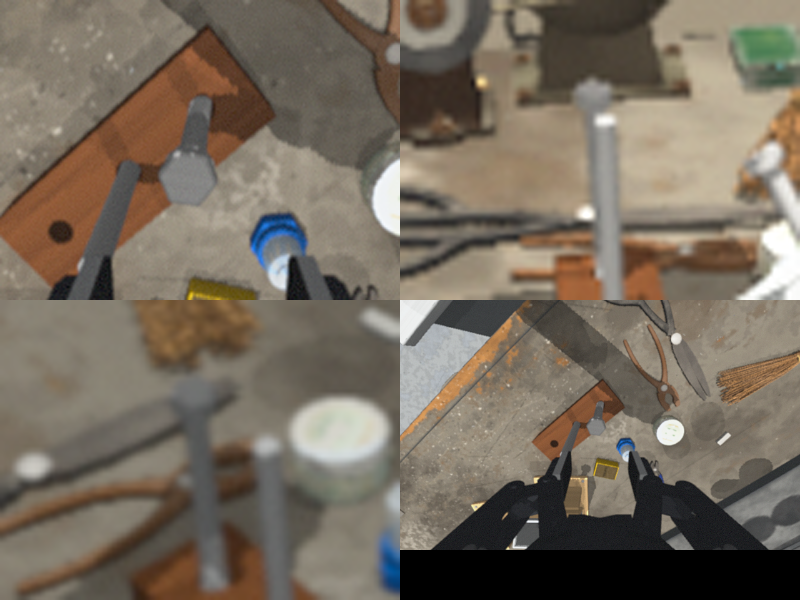

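Bolt A still stands, leaning slightly, with its head at about wrist (315,208). The hexagon's corners point along the jaw axis, so the jaws squeezed on corners. I'll turn the gripper 30° to take the flats.

```bash
python3 - <<'E'
from h import *
m=load("w7")[1];md=load("d7")[1];ms=load("s7")[1]
k=1/1.905;w=(215+190*k,114+180*k)
d=(242+(593-400)*84/400,145+88*60/300);s=(207+195*84/400,133+(393-300)*60/300)
print(plane(m,w,.187),plane(md,d,.187),plane(ms,s,.187),tri((m,w),(ms,s)),tri((m,w),(md,d)))
p=np.array([.5131,.0955,.2395]);X=plane(m,w,.187);
go(np.array([X[0],X[1],.155]))
E
```

```text
[0.5127693  0.09069922 0.187     ] [0.51028326 0.083473   0.187     ] [0.50887866 0.08815257 0.187     ] (array([0.51191153, 0.09067304, 0.18491779]), [0.0014354633752941461, 0.0014354633752941119]) (array([0.51186445, 0.09019074, 0.18494964]), [0.0014212272290530736, 0.0014212272290530172])
t 17.92 p [0.5136 0.0956 0.2401] xaz 51.0 z [-0.002 -0.    -1.   ] f [ 0.4 -0.4 -0. ] w 0.581
 tool shift units [-0.14  0.08  2.84]
```

>>> servo_tool(moves=[{"xyz": [-0.16,0.07,0],"roll": 0,"jaw": 58},{"xyz": [0,0,0],"roll": 1,"jaw": 58},{"xyz": [0,0,0],"roll": 1,"jaw": 58},{"xyz": [0,0,0],"roll": 1,"jaw": 58},{"xyz": [0,0,0],"roll": 1,"jaw": 58},{"xyz": [0,0,0],"roll": 1,"jaw": 58},{"xyz": [0,0,0],"roll": 1,"jaw": 58},{"xyz": [0,0,0],"roll": 0,"jaw": 58},{"xyz": [0,0,0.94],"roll": 0,"jaw": 58},{"xyz": [0,0,0.94],"roll": 0,"jaw": 58},{"xyz": [0,0,0.94],"roll": 0,"jaw": 58},{"xyz": [0,0,0],"roll": 0,"jaw": 30},{"xyz": [0,0,0],"roll": 0,"jaw": 30},{"xyz": [0,0,0],"roll": 0,"jaw": 24},{"xyz": [0,0,0],"roll": 0,"jaw": 15},{"xyz": [0,0,0],"roll": 0,"jaw": 15},{"xyz": [0,0,0],"roll": 0,"jaw": 10},{"xyz": [0,0,0],"roll": 0,"jaw": 5},{"xyz": [0,0,0],"roll": 0,"jaw": 5}], force=50)

```text
time_s: 19.5
position: [0.5133, 0.0908, 0.1571]
tcp_rot: [0.983, 0.182, 0.001, -0.0]
ft_force: [-0.2, -0.8, -2.7]
gripper_width: 0.254
```

>>> servo_tool(moves=[{"xyz": [0,0,-0.1],"roll": 0,"jaw": 5},{"xyz": [0,0,-0.1],"roll": 0,"jaw": 5},{"xyz": [0,0,-0.1],"roll": 0,"jaw": 5},{"xyz": [0,0,-0.1],"roll": 0,"jaw": 5}])

```text
time_s: 19.83
position: [0.5131, 0.0908, 0.1691]
tcp_rot: [0.983, 0.182, 0.0, -0.0]
ft_force: [0.2, -0.7, -2.1]
gripper_width: 0.257
```

Firm on the flats (21.8 mm), weight −2.1 N. Lifting, turning back 30°, then going round bolt B on the far side of the tin.

>>> servo_tool(moves=[{"xyz": [0,0,-0.84],"roll": 0,"jaw": 5},{"xyz": [0,0,-0.84],"roll": 0,"jaw": 5},{"xyz": [0,0,-0.84],"roll": 0,"jaw": 5},{"xyz": [0,0,-0.84],"roll": 0,"jaw": 5},{"xyz": [0,0,-0.84],"roll": 0,"jaw": 5},{"xyz": [0,0,-0.84],"roll": 0,"jaw": 5},{"xyz": [0,0,-0.84],"roll": 0,"jaw": 5},{"xyz": [0,0,0],"roll": -1,"jaw": 5},{"xyz": [0,0,0],"roll": -1,"jaw": 5},{"xyz": [0,0,0],"roll": -1,"jaw": 5},{"xyz": [0,0,0],"roll": -1,"jaw": 5},{"xyz": [0,0,0],"roll": -1,"jaw": 5},{"xyz": [0,0,0],"roll": -1,"jaw": 5},{"xyz": [-0.5,0,0],"roll": 0,"jaw": 5},{"xyz": [-0.8,0,0],"roll": 0,"jaw": 5},{"xyz": [-0.8,0,0],"roll": 0,"jaw": 5},{"xyz": [-0.8,0,0],"roll": 0,"jaw": 5},{"xyz": [-0.8,0,0],"roll": 0,"jaw": 5},{"xyz": [-0.45,0.3,0],"roll": 0,"jaw": 5}], force=40)

```text
time_s: 21.42
position: [0.4383, -0.014, 0.3452]
tcp_rot: [0.903, 0.429, -0.001, -0.0]
ft_force: [-0.1, -0.7, -1.3]
gripper_width: 0.257
```

>>> servo_tool(moves=[{"xyz": [0,0.6,0],"roll": 0,"jaw": 5},{"xyz": [0,0.8,0],"roll": 0,"jaw": 5},{"xyz": [0,0.8,0],"roll": 0,"jaw": 5},{"xyz": [0,0.8,0],"roll": 0,"jaw": 5},{"xyz": [0,0.8,0],"roll": 0,"jaw": 5},{"xyz": [0,0.8,0],"roll": 0,"jaw": 5},{"xyz": [0,0.8,0],"roll": 0,"jaw": 5},{"xyz": [0,0.8,0],"roll": 0,"jaw": 5},{"xyz": [0,0.5,0],"roll": 0,"jaw": 5},{"xyz": [0,0.36,0],"roll": 0,"jaw": 5},{"xyz": [0,0,0],"roll": 0,"jaw": 5},{"xyz": [0,0,0],"roll": 0,"jaw": 5}])

```text
time_s: 22.42
position: [0.6053, -0.1453, 0.3447]
tcp_rot: [0.903, 0.43, -0.0, -0.0]
ft_force: [-1.2, 0.3, -0.9]
gripper_width: 0.253
```

```bash
python3 - <<'E'
from h import *
ex,ey,u=tinaxes(51)
T=M-.026*ey-.009*ex-.018*u+[0,0,.142];go(T)
p=status.state()["position"]
for f,n in (("d8","side"),("s8","scene")): snap(n,f);print(f);shank(f,p-[0,0,.14],p)
E
```

```text
t 22.42 p [ 0.6053 -0.1453  0.3447] xaz 50.9 z [-0.001  0.    -1.   ] f [-1.2  0.3 -0.9] w 0.253
 tool shift units [0.03 0.03 2.24]
d8
0.1 [322.6 178.8] [183, 183, 182, 174, 142, 149, 139, 123, 131, 130, 131, 135, 134, 132, 121, 128, 117, 111, 107, 122, 111, 113, 101, 119, 154, 162, 162, 161, 158]
0.3 [322.5 168.7] [175, 176, 175, 174, 176, 176, 179, 181, 183, 182, 151, 126, 130, 150, 142, 140, 114, 153, 158, 144, 139, 173, 176, 170, 170, 169, 167, 167, 165]
0.5 [322.3 158.5] [184, 183, 180, 179, 154, 116, 108, 110, 105, 96, 109, 121, 131, 140, 139, 107, 90, 104, 108, 125, 153, 160, 160, 161, 160, 157, 158, 158, 161]
0.7 [322.2 148.1] [155, 155, 156, 156, 156, 154, 156, 156, 156, 154, 133, 124, 132, 135, 133, 148, 156, 155, 156, 154, 155, 155, 154, 156, 155, 156, 158, 157, 155]
0.9 [322.1 137.4] [156, 155, 155, 156, 158, 157, 156, 158, 157, 156, 134, 126, 130, 134, 135, 149, 157, 157, 155, 155, 155, 157, 156, 156, 157, 158, 159, 158, 160]
s8
0.1 [340.3 171.4] [108, 108, 98, 89, 90, 105, 117, 115, 109, 104, 103, 102, 102, 103, 107, 108, 106, 114, 123, 123, 119, 120, 119, 115, 111, 110, 112, 115, 118]
0.3 [340.9 161.8] [117, 116, 112, 105, 100, 97, 99, 99, 98, 103, 101, 100, 104, 112, 118, 120, 118, 119, 119, 122, 124, 124, 125, 125, 126, 126, 126, 127, 125]
0.5 [341.5 151.8] [120, 121, 122, 122, 122, 122, 121, 120, 118, 113, 101, 99, 102, 106, 114, 121, 125, 124, 126, 126, 126, 125, 124, 122, 121, 122, 125, 124, 124]
0.7 [342.1 141.4] [124, 126, 128, 129, 129, 128, 123, 115, 98, 91, 89, 89, 87, 89, 99, 95, 83, 75, 76, 74, 74, 68, 61, 54, 50, 46, 49, 53, 65]
0.9 [342.7 130.6] [54, 64, 66, 59, 52, 48, 52, 65, 76, 84, 87, 88, 86, 88, 98, 111, 117, 123, 127, 131, 132, 132, 131, 132, 132, 132, 131, 131, 133]
```

>>> servo_tool(moves=[{"xyz": [0.03,0.13,0.5],"roll": 0,"jaw": 5},{"xyz": [0,0,0.5],"roll": 0,"jaw": 5},{"xyz": [0,0,0.5],"roll": 0,"jaw": 5},{"xyz": [0,0,0.5],"roll": 0,"jaw": 5},{"xyz": [0,0,0.24],"roll": 0,"jaw": 5},{"xyz": [0,0,0],"roll": 0,"jaw": 5}], force=30)

```text
time_s: 23.02
position: [0.6078, -0.1454, 0.2756]
tcp_rot: [0.902, 0.431, -0.002, -0.002]
ft_force: [-0.2, 0.4, -1.1]
gripper_width: 0.251
```

>>> servo_tool(moves=[{"xyz": [0,-0.26,0.01],"roll": 0,"jaw": 5},{"xyz": [0,-0.26,0.01],"roll": 0,"jaw": 5},{"xyz": [0,-0.26,0.03],"roll": 0,"jaw": 5},{"xyz": [0,-0.24,0.03],"roll": 0,"jaw": 5},{"xyz": [0,-0.24,0.05],"roll": 0,"jaw": 5},{"xyz": [0,-0.24,0.05],"roll": 0,"jaw": 5},{"xyz": [0,0,0],"roll": 0,"jaw": 5}], force=30)

```text
time_s: 23.6
position: [0.5739, -0.1169, 0.2726]
tcp_rot: [0.902, 0.431, 0.0, -0.0]
ft_force: [-0.0, 0.4, -0.8]
gripper_width: 0.254
```

>>> servo_tool(moves=[{"xyz": [0,-0.23,0.07],"roll": 0,"jaw": 5},{"xyz": [0,-0.23,0.07],"roll": 0,"jaw": 5},{"xyz": [0,-0.23,0.09],"roll": 0,"jaw": 5},{"xyz": [0,-0.23,0.09],"roll": 0,"jaw": 5},{"xyz": [0,-0.23,0.11],"roll": 0,"jaw": 5},{"xyz": [0,-0.23,0.11],"roll": 0,"jaw": 5},{"xyz": [0,-0.22,0.13],"roll": 0,"jaw": 5},{"xyz": [0,-0.22,0.13],"roll": 0,"jaw": 5},{"xyz": [0,0,0],"roll": 0,"jaw": 5},{"xyz": [0,0,0],"roll": 0,"jaw": 5}], force=30)

```text
time_s: 24.43
position: [0.5317, -0.0838, 0.2479]
tcp_rot: [0.902, 0.431, -0.0, -0.0]
ft_force: [0.4, -0.4, -0.9]
gripper_width: 0.253
```

```bash
python3 - <<'E'
from h import *
ex,ey,u=tinaxes(51);tin(grip=.025)
H=status.state()["position"]+[0,0,.025]
for f,n in (("d9","side"),("s9","scene")): snap(n,f);print(f);shank(f,H-u*.13,H-u*.02)
E
```

```text
t 24.43 grip perp,y,ax [-9.4, -25.4, 149.9] foot ax -17.1 f perp,y,ax [-0.1, -0.1, -1.1] [ 0.4 -0.4 -0.9] w 0.253
d9
0.1 [314.3 191.5] [143, 73, 71, 113, 115, 133, 128, 93, 110, 82, 91, 153, 144, 138, 140, 190, 176, 118, 118, 120, 120, 95, 90, 141, 188, 228, 234, 148, 148]
0.3 [310.2 184.5] [188, 131, 133, 74, 76, 106, 97, 141, 154, 155, 162, 144, 175, 183, 159, 182, 147, 103, 84, 83, 109, 102, 101, 120, 150, 144, 154, 154, 130]
0.5 [306.1 177.4] [179, 180, 169, 169, 161, 161, 169, 173, 177, 173, 161, 161, 155, 188, 219, 219, 187, 182, 180, 180, 182, 182, 185, 185, 187, 189, 186, 185, 184]
0.7 [302.  170.3] [184, 183, 181, 181, 173, 172, 165, 167, 167, 176, 170, 161, 157, 189, 219, 220, 177, 174, 173, 170, 173, 174, 174, 178, 181, 181, 178, 178, 158]
0.9 [297.8 163.2] [138, 161, 165, 177, 178, 179, 174, 175, 178, 178, 174, 157, 159, 192, 222, 218, 108, 108, 90, 119, 176, 181, 185, 184, 182, 179, 173, 171, 164]
s9
0.1 [327.7 185.4] [89, 84, 93, 100, 100, 100, 102, 109, 116, 125, 120, 114, 115, 131, 159, 159, 178, 161, 130, 107, 113, 128, 146, 145, 139, 125, 125, 125, 127]
0.3 [322.4 179.7] [85, 88, 88, 89, 96, 104, 123, 122, 123, 120, 115, 108, 113, 146, 146, 165, 153, 132, 121, 100, 103, 130, 141, 149, 158, 168, 168, 160, 151]
0.5 [317.1 173.8] [128, 128, 119, 115, 113, 114, 108, 110, 107, 106, 103, 95, 111, 121, 130, 135, 96, 96, 62, 87, 95, 102, 124, 139, 122, 90, 100, 72, 52]
0.7 [311.6 167.8] [113, 112, 113, 110, 109, 109, 106, 106, 94, 65, 75, 75, 103, 126, 134, 139, 128, 123, 133, 120, 139, 149, 161, 161, 160, 154, 154, 124, 116]
0.9 [306.  161.6] [171, 153, 136, 115, 113, 113, 110, 109, 113, 108, 94, 91, 103, 108, 123, 134, 126, 121, 113, 114, 114, 115, 112, 113, 115, 113, 113, 114, 113]
```

>>> servo_tool(moves=[{"xyz": [0,0.22,0.315],"roll": 0,"jaw": 5},{"xyz": [0,0.22,0.315],"roll": 0,"jaw": 5},{"xyz": [0,0.22,0.315],"roll": 0,"jaw": 5},{"xyz": [0,0.22,0.315],"roll": 0,"jaw": 5},{"xyz": [0,0.22,0.315],"roll": 0,"jaw": 5},{"xyz": [0,0.22,0.315],"roll": 0,"jaw": 5},{"xyz": [0,0.1,0.147],"roll": 0,"jaw": 5},{"xyz": [0,0.1,0.147],"roll": 0,"jaw": 5},{"xyz": [0,0,0],"roll": 0,"jaw": 5},{"xyz": [0,0,0],"roll": 0,"jaw": 5}], force=30)

```text
time_s: 25.37
position: [0.5677, -0.113, 0.1825]
tcp_rot: [0.903, 0.43, -0.0, -0.0]
ft_force: [0.7, -0.6, -1.2]
gripper_width: 0.255
```

```bash
python3 -c "
from h import *
tin(grip=.025)"
```

```text
t 25.37 grip perp,y,ax [-9.0, -25.4, 69.7] foot ax -97.3 f perp,y,ax [0.1, -0.1, -1.5] [ 0.7 -0.6 -1.2] w 0.255
```

>>> servo_tool(moves=[{"xyz": [0,0.025,0.036],"roll": 0,"jaw": 5},{"xyz": [0,0.025,0.036],"roll": 0,"jaw": 5},{"xyz": [0,0.025,0.036],"roll": 0,"jaw": 5},{"xyz": [0,0,0],"roll": 0,"jaw": 5}])

```text
time_s: 25.7
position: [0.5696, -0.1141, 0.1798]
tcp_rot: [0.903, 0.431, 0.0, 0.0]
ft_force: [0.6, -0.3, -0.6]
gripper_width: 0.252
```

```bash
python3 -c "
from h import *
tin(grip=.025)
for i in range(2): cams.camera('side');tin(grip=.025)"
```

```text
t 25.7 grip perp,y,ax [-8.7, -25.1, 66.3] foot ax -100.7 f perp,y,ax [0.2, 0.1, -0.9] [ 0.6 -0.3 -0.6] w 0.252
t 25.75 grip perp,y,ax [-8.7, -25.1, 66.3] foot ax -100.7 f perp,y,ax [1.1, -0.7, -0.6] [ 0.5 -1.4  0.2] w 0.253
t 25.8 grip perp,y,ax [-8.8, -25.1, 66.3] foot ax -100.7 f perp,y,ax [-0.2, -0.3, -0.4] [-0.2 -0.3 -0.4] w 0.254
```

>>> servo_tool(moves=[{"xyz": [0,0.025,0.036],"roll": 0,"jaw": 5},{"xyz": [0,0.025,0.036],"roll": 0,"jaw": 5},{"xyz": [0,0.025,0.036],"roll": 0,"jaw": 5},{"xyz": [0,0,0],"roll": 0,"jaw": 5}])

```text
time_s: 26.13
position: [0.5712, -0.1157, 0.176]
tcp_rot: [0.903, 0.43, -0.0, -0.0]
ft_force: [1.7, -1.2, -1.3]
gripper_width: 0.253
```

```bash
python3 -c "
from h import *
tin(grip=.025)
for i in range(2): cams.camera('side');tin(grip=.025)"
```

```text
t 26.13 grip perp,y,ax [-9.1, -25.4, 61.9] foot ax -105.1 f perp,y,ax [1.0, 0.1, -2.2] [ 1.7 -1.2 -1.3] w 0.253
t 26.18 grip perp,y,ax [-9.0, -25.4, 61.9] foot ax -105.1 f perp,y,ax [-0.1, 0.9, -1.2] [ 1.1  0.3 -1. ] w 0.252
t 26.23 grip perp,y,ax [-9.0, -25.4, 61.9] foot ax -105.1 f perp,y,ax [0.1, -0.9, -2.2] [ 0.5 -1.5 -1.7] w 0.252
```

>>> servo_tool(moves=[{"xyz": [0,0.025,0.036],"roll": 0,"jaw": 5},{"xyz": [0,0.025,0.036],"roll": 0,"jaw": 5},{"xyz": [0,0,0],"roll": 0,"jaw": 5},{"xyz": [0,0,0],"roll": 0,"jaw": 5}])

```text
time_s: 26.57
position: [0.5724, -0.1166, 0.174]
tcp_rot: [0.903, 0.431, -0.0, -0.0]
ft_force: [0.6, -0.1, -0.6]
gripper_width: 0.254
```

```bash
python3 -c "
from h import *
tin(grip=.025)
for i in range(2): cams.camera('side');tin(grip=.025)"
```

```text
t 26.57 grip perp,y,ax [-8.9, -25.3, 59.4] foot ax -107.6 f perp,y,ax [0.1, 0.3, -0.8] [ 0.6 -0.1 -0.6] w 0.254
t 26.62 grip perp,y,ax [-8.9, -25.3, 59.4] foot ax -107.6 f perp,y,ax [-0.4, 0.5, -1.2] [ 0.6  0.2 -1.2] w 0.248
t 26.67 grip perp,y,ax [-8.9, -25.3, 59.4] foot ax -107.6 f perp,y,ax [-0.4, -0.2, -1.1] [ 0.1 -0.4 -1.1] w 0.254
```

>>> servo_tool(moves=[{"xyz": [0,0.025,0.036],"roll": 0,"jaw": 5},{"xyz": [0,0.025,0.036],"roll": 0,"jaw": 5},{"xyz": [0,0.025,0.036],"roll": 0,"jaw": 5},{"xyz": [0,0,0],"roll": 0,"jaw": 5}])

```text
time_s: 27.0
position: [0.574, -0.1173, 0.1712]
tcp_rot: [0.903, 0.431, -0.0, -0.001]
ft_force: [-1.4, 1.4, 3.7]
gripper_width: 0.254
```

```bash
python3 -c "
from h import *
tin(grip=.025)
for i in range(2): cams.camera('side');tin(grip=.025)"
```

```text
t 27.0 grip perp,y,ax [-9.2, -24.9, 56.1] foot ax -110.9 f perp,y,ax [0.4, 0.2, 4.2] [-1.4  1.4  3.7] w 0.254
t 27.05 grip perp,y,ax [-9.1, -24.9, 56.1] foot ax -110.9 f perp,y,ax [0.9, -0.2, 4.6] [-1.6  1.1  4.3] w 0.249
t 27.1 grip perp,y,ax [-9.0, -24.9, 56.1] foot ax -110.9 f perp,y,ax [0.3, 0.0, 5.1] [-2.   1.7  4.3] w 0.253
```

Touch at about 5.5 N. (By reckoning 4 mm deeper than B; that's a grip-height difference.) Backing off 2.5 mm, releasing and retreating.

>>> servo_tool(moves=[{"xyz": [0,-0.048,-0.069],"roll": 0,"jaw": 5},{"xyz": [0,0,0],"roll": 0,"jaw": 5},{"xyz": [0,0,0],"roll": 0,"jaw": 30},{"xyz": [0,0,0],"roll": 0,"jaw": 36},{"xyz": [0,0,0],"roll": 0,"jaw": 42},{"xyz": [0,0,0],"roll": 0,"jaw": 42},{"xyz": [0,0,0],"roll": 0,"jaw": 42},{"xyz": [0,0,0],"roll": 0,"jaw": 42},{"xyz": [0,-0.15,-0.22],"roll": 0,"jaw": 42},{"xyz": [0,-0.3,-0.43],"roll": 0,"jaw": 42},{"xyz": [0,-0.5,-0.72],"roll": 0,"jaw": 42},{"xyz": [0,-0.5,-0.72],"roll": 0,"jaw": 42},{"xyz": [0,-0.5,-0.72],"roll": 0,"jaw": 42},{"xyz": [0,0,0],"roll": -1,"jaw": 42},{"xyz": [0,0,0],"roll": -1,"jaw": 42},{"xyz": [0,0,0],"roll": -0.1,"jaw": 42},{"xyz": [0,0,0],"roll": 0,"jaw": 42}], force=50)

```text
time_s: 28.52
position: [0.5274, -0.0802, 0.2577]
tcp_rot: [0.86, 0.511, 0.0, 0.0]
ft_force: [0.4, 0.2, 0.8]
gripper_width: 0.415
```

```bash
python3 - <<'E'
from h import *
go((.514,.0325,.157))
ex,ey,u=tinaxes(51)
for f,n in (("d10","side"),("s10","scene")):
    snap(n,f)
    for e,ax in ((.0265,.064),(-.025,.060)):
        H=M+ey*e-ex*.012+u*ax;print(f,e);shank(f,H-u*.06,H+u*.005)
# pin top re-measure in scene
im,m=load("s10");print("pin pred scene",proj(m,(.514,.0325,.187)))
E
```

```text
t 28.52 p [ 0.5274 -0.0802  0.2577] xaz 61.4 z [ 0.  0. -1.] f [0.4 0.2 0.8] w 0.415
 tool shift units [ 3.08 -2.19  3.36]
d10 0.0265
0.1 [327.2 191.6] [128, 173, 207, 229, 220, 211, 204, 252, 254, 255, 255, 204, 204, 203, 227, 230, 250, 255, 253, 210, 210, 130, 127, 128, 127, 146, 146, 153, 154]
0.3 [324.9 187.6] [132, 185, 185, 225, 225, 177, 250, 248, 254, 244, 244, 160, 160, 209, 229, 221, 182, 171, 162, 143, 144, 135, 148, 130, 149, 158, 166, 164, 162]
0.5 [322.5 183.5] [118, 158, 194, 223, 234, 153, 126, 126, 124, 153, 161, 137, 156, 219, 232, 232, 207, 101, 114, 99, 122, 111, 111, 114, 100, 157, 159, 161, 159]
0.7 [320.2 179.5] [132, 141, 142, 148, 144, 145, 109, 94, 104, 87, 86, 116, 116, 137, 141, 142, 135, 133, 139, 133, 133, 131, 138, 138, 113, 159, 169, 172, 165]
0.9 [317.9 175.5] [201, 213, 207, 220, 211, 227, 198, 179, 155, 153, 168, 170, 166, 205, 202, 228, 238, 238, 161, 122, 117, 118, 138, 137, 130, 130, 140, 173, 173]
d10 -0.025
0.1 [318.2 199.6] [192, 184, 181, 178, 181, 180, 182, 183, 181, 182, 190, 136, 144, 166, 204, 226, 238, 245, 253, 254, 254, 254, 250, 186, 
[... 1616 characters left out ...]
6, 131, 119, 116, 110, 120]
0.3 [329.4 188.7] [111, 103, 90, 86, 96, 114, 113, 126, 131, 130, 127, 118, 98, 119, 119, 139, 152, 158, 154, 108, 98, 119, 132, 143, 146, 130, 130, 125, 127]
0.5 [326.4 185.4] [86, 84, 80, 80, 89, 96, 96, 106, 110, 115, 115, 102, 96, 113, 124, 133, 152, 165, 165, 128, 104, 114, 128, 147, 147, 139, 126, 124, 126]
0.7 [323.3 182. ] [80, 81, 86, 89, 88, 88, 95, 100, 128, 127, 127, 105, 108, 106, 122, 128, 123, 130, 124, 113, 99, 106, 121, 144, 143, 143, 128, 126, 126]
0.9 [320.2 178.6] [102, 91, 91, 97, 123, 120, 122, 116, 110, 114, 131, 127, 151, 159, 159, 163, 163, 163, 157, 113, 98, 101, 129, 149, 150, 131, 100, 99, 113]
pin pred scene [262.73465028 161.35753855]
```

Both bolts stand in the wide tin on their expected lines. On to the pin, with the jaw already at the round tin's azimuth of about 61.5°.

>>> servo_tool(moves=[{"xyz": [0.62,-0.44,0],"roll": 0,"jaw": 50},{"xyz": [0.62,-0.44,0],"roll": 0,"jaw": 50},{"xyz": [0.62,-0.44,0],"roll": 0,"jaw": 50},{"xyz": [0.62,-0.44,0],"roll": 0,"jaw": 50},{"xyz": [0.6,-0.43,0],"roll": 0,"jaw": 50},{"xyz": [0,0,0],"roll": 0,"jaw": 50},{"xyz": [0,0,0],"roll": 0,"jaw": 50}], force=50)

```text
time_s: 29.2
position: [0.5136, 0.0338, 0.2569]
tcp_rot: [0.859, 0.512, -0.0, -0.0]
ft_force: [-0.1, -1.0, 0.4]
gripper_width: 0.5
```

```bash
python3 - <<'E'
from h import *
go((.514,.0325,.159))
im,m=snap("wrist","w11");print(proj(m,(.514,.0325,.187)))
g=cv2.cvtColor(im,cv2.COLOR_RGB2HSV);u=proj(m,(.514,.0325,.185)).astype(int)
k=(g[:,:,1]<60).astype(np.uint8);a=k[u[1]-40:u[1]+30:2,u[0]-40:u[0]+40:1]
print(u[1]-40,u[0]-40);print("\n".join("".join(".#"[v] for v in r) for r in a))
gr=cv2.cvtColor(im,cv2.COLOR_RGB2GRAY);print(gr[u[1]-24:u[1]+25:3,u[0]-20:u[0]+21:2])
E
```

```text
t 29.2 p [0.5136 0.0338 0.2569] xaz 61.7 z [-0.001 -0.    -1.   ] f [-0.1 -1.   0.4] w 0.5
 tool shift units [-0.03  0.03  3.26]
[318.3266184  199.50153772]
158 278
................................................................................
................................................................................
.....................................#######....................................
....................................##########..................................
...................................############.................................
...................................############.................................
...................................############.................................
...................................############.................................
...................................############.................................
...................................############.................................
...................................############.............................####
...................................#########
[... 2713 characters left out ...]
1  89  90  95 108 126 138 136 137 136 134 120 134 136 138 139
  138 142 141]
 [ 90  91  94 105 118 130 134 125 120 135 131 129 121 133 142 138 140 137
  137 133 143]
 [109 128 139 131 126 131 134 130 129 125 122 128 131 137 137 137 139 135
  137 140 143]
 [142 137 137 135 136 135 135 122 127 125 130 132 129 136 136 137 140 144
  135 141 140]
 [133 138 139 137 137 142 140 138 129 133 132 137 132 131 136 142 142 143
  140 143 145]
 [132 135 131 135 137 138 140 146 138 141 131 129 128 131 130 133 137 138
  142 146 149]
 [138 138 134 134 136 140 141 142 139 136 133 139 131 135 135 130 135 136
  137 140 140]
 [135 136 135 134 134 135 139 137 135 134 134 135 133 136 132 140 145 139
  137 139 139]]
```

The pin's top disc centres on about (318,200), as predicted. Descending and gripping.

>>> servo_tool(moves=[{"xyz": [-0.03,0.03,0.82],"roll": 0,"jaw": 50},{"xyz": [0,0,0.82],"roll": 0,"jaw": 50},{"xyz": [0,0,0.82],"roll": 0,"jaw": 50},{"xyz": [0,0,0.8],"roll": 0,"jaw": 50},{"xyz": [0,0,0],"roll": 0,"jaw": 30},{"xyz": [0,0,0],"roll": 0,"jaw": 20},{"xyz": [0,0,0],"roll": 0,"jaw": 5},{"xyz": [0,0,0],"roll": 0,"jaw": 5},{"xyz": [0,0,0],"roll": 0,"jaw": 5},{"xyz": [0,0,0],"roll": 0,"jaw": 5},{"xyz": [0,0,0],"roll": 0,"jaw": 5},{"xyz": [0,0,0],"roll": 0,"jaw": 5}], force=45)

```text
time_s: 30.25
position: [0.515, 0.0312, 0.1605]
tcp_rot: [0.859, 0.511, 0.001, 0.0]
ft_force: [0.2, -1.4, 2.8]
gripper_width: 0.045
```

>>> servo_tool(moves=[{"xyz": [0,0,-0.1],"roll": 0,"jaw": 5},{"xyz": [0,0,-0.1],"roll": 0,"jaw": 5},{"xyz": [0,0,-0.1],"roll": 0,"jaw": 5},{"xyz": [0,0,-0.1],"roll": 0,"jaw": 5}])

```text
time_s: 30.58
position: [0.5142, 0.0311, 0.1717]
tcp_rot: [0.859, 0.511, -0.0, -0.0]
ft_force: [0.4, 0.4, -0.3]
gripper_width: 0.051
```

```bash
python3 - <<'E'
from h import *
# refine round tin mouth and yaw from w2 + scene: cradle plate long/short edges gave az 61.5; compute mouth target
from numpy import array as A
MR=A([.5535,-.338,.1555]);ex,ey,u=tinaxes(61.5)
# tin base from mouth: check projection of the base centre & mouth in w2/s1
for f in ("w2","s1"):
    m=load(f)[1];print(f,"mouth",proj(m,MR),"base",proj(m,MR-.145*u),"rim ±ex",proj(m,MR+.023*ex),proj(m,MR-.023*ex),"±ey",proj(m,MR+.023*ey),proj(m,MR-.023*ey))
go(MR-.009*ex-.018*u+[0,0,.144])
E
```

```text
w2 mouth [241.33316851 277.98423179] base [305.88994531 256.75062039] rim ±ex [253.13575502 290.82885606] [230.17404624 265.81464717] ±ey [248.85908269 263.47996536] [234.09853416 291.93685761]
s1 mouth [383.74133531 249.89685583] base [412.26401878 277.62934965] rim ±ex [393.05107148 244.32655989] [374.54506548 255.39713078] ±ey [380.29849575 241.82050523] [387.30067653 258.248373  ]
t 30.58 p [0.5142 0.0311 0.1717] xaz 61.5 z [-0.  0. -1.] f [ 0.4  0.4 -0.3] w 0.051
 tool shift units [-10.19   7.12  -3.6 ]
```

Missed again; lifting clear to see where the pin is.

>>> servo_tool(moves=[{"xyz": [0,0,-0.8],"roll": 0,"jaw": 50},{"xyz": [0,0,-0.8],"roll": 0,"jaw": 50},{"xyz": [0,0,-0.8],"roll": 0,"jaw": 50},{"xyz": [0,0,-0.4],"roll": 0,"jaw": 50},{"xyz": [0,0,0],"roll": 0,"jaw": 50},{"xyz": [0,0,0],"roll": 0,"jaw": 50},{"xyz": [0,0,0],"roll": 0,"jaw": 50}])

```text
time_s: 31.17
position: [0.5131, 0.0309, 0.2538]
tcp_rot: [0.859, 0.511, -0.001, -0.001]
ft_force: [-0.7, -0.1, -0.2]
gripper_width: 0.499
```

```bash
python3 - <<'E'
from h import *
go((.514,.0325,.159))
for f,n in (("w12","wrist"),("d12","side"),("s12","scene")):
    im,m=snap(n,f);a=proj(m,(.514,.0325,.187)).astype(int);b=proj(m,(.516,.0315,.055)).astype(int);print(f,"top",a,"hole",b)
    r,c=(3,2) if n=="wrist" else (1,1);H,W=(45,60) if n=="wrist" else (16,22)
    y0=min(a[1],b[1])-8*r;x0=a[0]-W
    g=cv2.cvtColor(im,cv2.COLOR_RGB2HSV)
    if n=="wrist":
        k=(g[:,:,1]<60)
    else: k=(g[:,:,1]<50)
    y1=max(a[1],b[1])+8*r
    print(y0,x0);print("\n".join("".join(".#"[int(v)] for v in row) for row in k[y0:y1:r,x0:a[0]+W:c]))
E
```

```text
t 31.17 p [0.5131 0.0309 0.2538] xaz 61.5 z [-0.003 -0.    -1.   ] f [-0.7 -0.1 -0.2] w 0.499
 tool shift units [0.07 0.01 3.16]
w12 top [321 199] hole [321 168]
144 261
####################........................................
#################...........................................
#########.##................................................
#########...................................................
#########...................................................
######......................................................
####.........................###............................
#...........................#####...........................
...........................######........................###
............................#####.....................######
............................#####...................########
............................######...............###########
............................######............##############
...........................#######.........#################
...........................#######......####################
...............
[... 5048 characters left out ...]
....######.......########
........................#####........#######
........................#####.........######
........................#####..........#####
........................#####...........####
........................#####............###
........................#####.............##
........................#####..............#
........................#####...............
........................#####...............
.........................###................
............................................
............................................
............................................
............................................
............................................
```

The pin still stands where predicted. The fingertips' apparent size in the wrist images (85 and 114 mm spans both give 0.146 m depth) and every miss so far agree: the real fingertips sit about 27 mm above the reported TCP. So I was closing at or above the tops; I'll go down about 21 mm more for the pin.

>>> servo_tool(moves=[{"xyz": [0.05,0.01,0.8],"roll": 0,"jaw": 50},{"xyz": [0,0,0.8],"roll": 0,"jaw": 50},{"xyz": [0,0,0.8],"roll": 0,"jaw": 50},{"xyz": [0,0,0.8],"roll": 0,"jaw": 50},{"xyz": [0,0,0.66],"roll": 0,"jaw": 50},{"xyz": [0,0,0],"roll": 0,"jaw": 30},{"xyz": [0,0,0],"roll": 0,"jaw": 20},{"xyz": [0,0,0],"roll": 0,"jaw": 5},{"xyz": [0,0,0],"roll": 0,"jaw": 5},{"xyz": [0,0,0],"roll": 0,"jaw": 5},{"xyz": [0,0,0],"roll": 0,"jaw": 5},{"xyz": [0,0,0],"roll": 0,"jaw": 5},{"xyz": [0,0,0],"roll": 0,"jaw": 5}], force=40)

```text
time_s: 32.4
position: [0.5155, 0.0323, 0.1401]
tcp_rot: [0.859, 0.511, 0.0, 0.0]
ft_force: [-0.9, 0.1, -1.5]
gripper_width: 0.145
```

>>> servo_tool(moves=[{"xyz": [0,0,-0.1],"roll": 0,"jaw": 5},{"xyz": [0,0,-0.1],"roll": 0,"jaw": 5},{"xyz": [0,0,-0.1],"roll": 0,"jaw": 5},{"xyz": [0,0,-0.1],"roll": 0,"jaw": 5}])

```text
time_s: 32.73
position: [0.5154, 0.0323, 0.1522]
tcp_rot: [0.859, 0.511, 0.0, 0.0]
ft_force: [-0.1, -0.2, -1.3]
gripper_width: 0.145
```

Pin held (about 12–14 mm opening, weight −1.3 N). Lifting and carrying to above the round tin.

>>> servo_tool(moves=[{"xyz": [0,0,-0.83],"roll": 0,"jaw": 5},{"xyz": [0,0,-0.83],"roll": 0,"jaw": 5},{"xyz": [0,0,-0.83],"roll": 0,"jaw": 5},{"xyz": [0,0,-0.83],"roll": 0,"jaw": 5},{"xyz": [0,0,-0.83],"roll": 0,"jaw": 5},{"xyz": [0,0,-0.83],"roll": 0,"jaw": 5},{"xyz": [0,0,-0.83],"roll": 0,"jaw": 5},{"xyz": [0,0,-0.83],"roll": 0,"jaw": 5},{"xyz": [-0.4,0.25,0],"roll": 0,"jaw": 5},{"xyz": [-0.73,0.5,0],"roll": 0,"jaw": 5},{"xyz": [-0.73,0.5,0],"roll": 0,"jaw": 5},{"xyz": [-0.73,0.5,0],"roll": 0,"jaw": 5},{"xyz": [-0.73,0.5,0],"roll": 0,"jaw": 5},{"xyz": [-0.73,0.5,0],"roll": 0,"jaw": 5},{"xyz": [-0.73,0.5,0],"roll": 0,"jaw": 5},{"xyz": [-0.73,0.5,0],"roll": 0,"jaw": 5},{"xyz": [-0.73,0.5,0],"roll": 0,"jaw": 5},{"xyz": [-0.73,0.5,0],"roll": 0,"jaw": 5}])

```text
time_s: 34.23
position: [0.5405, -0.2207, 0.3511]
tcp_rot: [0.859, 0.511, 0.0, 0.0]
ft_force: [1.2, -0.8, -1.8]
gripper_width: 0.14
```

>>> servo_tool(moves=[{"xyz": [-0.73,0.5,0],"roll": 0,"jaw": 5},{"xyz": [-0.73,0.5,0],"roll": 0,"jaw": 5},{"xyz": [-0.73,0.5,0],"roll": 0,"jaw": 5},{"xyz": [-0.65,0.5,0],"roll": 0,"jaw": 5},{"xyz": [-0.3,0.2,0],"roll": 0,"jaw": 5},{"xyz": [-0.15,0.1,0],"roll": 0,"jaw": 5},{"xyz": [0,0,0],"roll": 0,"jaw": 5},{"xyz": [0,0,0],"roll": 0,"jaw": 5}])

```text
time_s: 34.9
position: [0.5547, -0.3374, 0.3508]
tcp_rot: [0.859, 0.512, 0.0, -0.001]
ft_force: [-0.5, -0.1, -2.1]
gripper_width: 0.142
```

```bash
python3 - <<'E'
from h import *
go((.5551,-.3389,.260));p=status.state()["position"]
for f,n in (("d13","side"),("s13","scene"),("w13","wrist")): snap(n,f)
for f in ("d13","s13"): print(f);shank(f,p-[0,0,.125],p+[0,0,.02])
im,m=load("w13");MR=np.array([.5525,-.3375,.155]);ex,ey,u=tinaxes(61.5);print("mouth px wrist",proj(m,MR),proj(m,MR+.023*ey),proj(m,MR-.023*ey),proj(m,MR+.023*ex),proj(m,MR-.023*ex))
c=proj(m,MR).astype(int);g=cv2.cvtColor(im,cv2.COLOR_BGR2GRAY)
y0=max(0,c[1]-40);S=" .:-=+*#%@";print(y0,c[0]-60);print("\n".join("".join(S[int(v)*10//256] for v in r) for r in g[y0:c[1]+40:2,c[0]-60:c[0]+60]))
E
```

```text
t 34.9 p [ 0.5547 -0.3374  0.3508] xaz 61.6 z [-0.     0.002 -1.   ] f [-0.5 -0.1 -2.1] w 0.142
 tool shift units [-0.04  0.04  3.03]
d13
0.1 [311.4 204.2] [137, 168, 181, 179, 178, 179, 178, 178, 179, 177, 177, 152, 131, 135, 137, 137, 134, 179, 241, 243, 215, 169, 153, 163, 164, 195, 248, 251, 250]
0.3 [311.1 192. ] [181, 187, 192, 191, 188, 186, 178, 177, 174, 173, 161, 137, 130, 135, 141, 139, 132, 179, 223, 218, 181, 251, 255, 255, 254, 253, 254, 230, 173]
0.5 [310.8 179.5] [174, 172, 166, 175, 177, 172, 173, 179, 186, 185, 157, 130, 134, 138, 140, 136, 131, 143, 149, 160, 174, 192, 180, 155, 143, 136, 128, 130, 117]
0.7 [310.5 166.6] [179, 178, 179, 178, 178, 176, 173, 174, 174, 174, 172, 152, 133, 135, 141, 140, 138, 137, 168, 183, 182, 181, 180, 180, 180, 174, 150, 134, 114]
0.9 [310.2 153.4] [143, 136, 103, 93, 119, 156, 166, 164, 162, 162, 144, 124, 131, 137, 139, 140, 134, 130, 121, 114, 113, 116, 120, 120, 122, 122, 120, 122, 131]
s13
0.1 [388.7 221.4] [172, 168, 163, 181, 201, 207, 205, 192, 162, 120, 94, 93, 97, 97, 94, 90, 91, 101, 109, 110, 109, 110, 107, 106, 106, 10
[... 4941 characters left out ...]
+++++++++++===*%@@%%%%%%#+++++=::-----::--::-=+++====+#%%#**#%%+=++====++++++++++=+======+++++=
+++++++++++++++++++++++++++++++++++====*%@@%%%%%%#*++*+-:::---:-:-:::-=+++===*#%%%#*+*%%+=++==++++++++=++=========++++++
+++++++++++++++++++++++++++++++++======*%@@%%%%%%%#++++-::--------::::-++===+*%%%%%***%%+=+++++++++++======+=====+++++++
+++++*#*++++++++++++++++++++++++===+===*%@@%%%%%%%#*++=-::-:------::::-++==+#%%%%%%#**%%+=++++++++++++===+++====++++++++
+++++++++++++++++++++++++++=+=+====+==+*%@@%%%%%%%%%#*=-:::------::--:-==+*#%%%%%%%#*#%%+=+++++++++=====++======+++++=++
+++++++++++++++++++++++=+===+++=======+*%@@%%%%%%%%%%%+::::-----:---::-=*#%%%%%%%%%#*#%%+=+++++++++++=====+=====++++====
```

The printed grey-level patch shows the mouth's rim centred at about (319,165), predicted (317.5,166). The pin's foot is at column 319, so the two are aligned sideways. Inserting 18 mm, then tilting.

>>> servo_tool(moves=[{"xyz": [0,0.04,0.6],"roll": 0,"jaw": 5},{"xyz": [0,0,0.6],"roll": 0,"jaw": 5},{"xyz": [0,0,0.6],"roll": 0,"jaw": 5},{"xyz": [0,0,0.5],"roll": 0,"jaw": 5},{"xyz": [0,0,0.4],"roll": 0,"jaw": 5},{"xyz": [0,0,0.2],"roll": 0,"jaw": 5},{"xyz": [0,0,0.13],"roll": 0,"jaw": 5},{"xyz": [0,0,0],"roll": 0,"jaw": 5}], force=30)

```text
time_s: 35.72
position: [0.5553, -0.3392, 0.2595]
tcp_rot: [0.859, 0.512, -0.0, -0.0]
ft_force: [-0.3, -0.1, -1.7]
gripper_width: 0.146
```

>>> servo_tool(moves=[{"xyz": [0,-0.24,0.01],"roll": 0,"jaw": 5},{"xyz": [0,-0.24,0.01],"roll": 0,"jaw": 5},{"xyz": [0,-0.24,0.03],"roll": 0,"jaw": 5},{"xyz": [0,-0.23,0.03],"roll": 0,"jaw": 5},{"xyz": [0,-0.23,0.05],"roll": 0,"jaw": 5},{"xyz": [0,-0.23,0.05],"roll": 0,"jaw": 5},{"xyz": [0,0,0],"roll": 0,"jaw": 5}], force=25)

```text
time_s: 36.3
position: [0.5171, -0.3192, 0.2552]
tcp_rot: [0.859, 0.511, 0.0, 0.0]
ft_force: [0.6, 0.1, 0.8]
gripper_width: 0.142
```

>>> servo_tool(moves=[{"xyz": [0,-0.23,0.07],"roll": 0,"jaw": 5},{"xyz": [0,-0.23,0.07],"roll": 0,"jaw": 5},{"xyz": [0,-0.22,0.09],"roll": 0,"jaw": 5},{"xyz": [0,-0.22,0.09],"roll": 0,"jaw": 5},{"xyz": [0,-0.21,0.11],"roll": 0,"jaw": 5},{"xyz": [0,-0.21,0.11],"roll": 0,"jaw": 5},{"xyz": [0,-0.2,0.125],"roll": 0,"jaw": 5},{"xyz": [0,-0.2,0.125],"roll": 0,"jaw": 5},{"xyz": [0,0,0],"roll": 0,"jaw": 5},{"xyz": [0,0,0],"roll": 0,"jaw": 5}], force=25)

```text
time_s: 37.13
position: [0.472, -0.2945, 0.2303]
tcp_rot: [0.859, 0.511, -0.0, -0.001]
ft_force: [1.9, -1.0, 0.2]
gripper_width: 0.145
```

```bash
cat >> h.py <<'E'
MR=np.array([.5532,-.3368,.155])
def tr(): tin(MR,61.5,.037,.161)
E
python3 - <<'E'
from h import *
ex,ey,u=tinaxes(61.5);tr()
H=status.state()["position"]+[0,0,.037]
for f,n in (("d14","side"),("s14","scene")): snap(n,f);print(f);shank(f,H-u*.13,H-u*.015)
E
```

```text
t 37.13 grip perp,y,ax [-10.6, -1.6, 144.5] foot ax -16.5 f perp,y,ax [1.9, 0.0, -1.1] [ 1.9 -1.   0.2] w 0.145
d14
0.1 [301.5 230.8] [137, 87, 87, 68, 68, 70, 67, 66, 65, 65, 75, 124, 182, 216, 224, 225, 210, 176, 177, 183, 184, 185, 188, 186, 188, 187, 187, 183, 181]
0.3 [295.9 222.6] [63, 67, 69, 69, 70, 70, 67, 66, 65, 67, 87, 114, 153, 197, 212, 217, 160, 160, 121, 117, 176, 190, 187, 183, 186, 198, 201, 200, 200]
0.5 [290.2 214.2] [119, 119, 119, 123, 126, 126, 125, 124, 111, 86, 104, 126, 175, 175, 208, 216, 209, 160, 136, 114, 115, 119, 120, 146, 146, 179, 183, 183, 188]
0.7 [284.4 205.8] [160, 162, 117, 112, 106, 123, 122, 121, 121, 120, 120, 119, 150, 195, 195, 217, 218, 167, 128, 123, 123, 124, 120, 119, 121, 119, 119, 111, 93]
0.9 [278.6 197.4] [170, 176, 174, 178, 175, 182, 187, 129, 114, 116, 116, 123, 129, 149, 163, 163, 157, 153, 140, 136, 104, 96, 101, 132, 135, 110, 111, 73, 112]
s14
0.1 [373.4 247.4] [101, 102, 105, 102, 102, 99, 98, 114, 114, 154, 128, 128, 108, 128, 136, 143, 160, 183, 195, 178, 177, 194, 176, 177, 165, 142, 151, 135, 141]
0.3 [368.1 242.4] [106, 105, 101, 99, 99, 99, 99, 121, 119, 139, 161, 127, 103, 113, 132, 139, 141, 133, 116, 114, 111, 112, 109, 118, 129, 140, 140, 159, 177]
0.5 [362.6 237.1] [123, 123, 154, 190, 200, 200, 203, 205, 202, 202, 172, 110, 110, 111, 129, 136, 139, 133, 133, 138, 137, 129, 129, 129, 128, 131, 131, 132, 135]
0.7 [356.9 231.8] [201, 196, 183, 183, 142, 113, 113, 108, 109, 109, 108, 96, 97, 105, 116, 133, 138, 142, 134, 130, 131, 128, 127, 128, 129, 129, 131, 130, 132]
0.9 [351.  226.2] [127, 125, 120, 120, 111, 110, 110, 109, 108, 108, 111, 101, 92, 74, 81, 97, 97, 106, 116, 116, 128, 128, 125, 125, 120, 122, 105, 124, 125]
```

The pin is on the tilted line too. Sliding to just short of the shallowest floor.

>>> servo_tool(moves=[{"xyz": [0,0.21,0.3],"roll": 0,"jaw": 5},{"xyz": [0,0.21,0.3],"roll": 0,"jaw": 5},{"xyz": [0,0.21,0.3],"roll": 0,"jaw": 5},{"xyz": [0,0.21,0.3],"roll": 0,"jaw": 5},{"xyz": [0,0.21,0.3],"roll": 0,"jaw": 5},{"xyz": [0,0.21,0.3],"roll": 0,"jaw": 5},{"xyz": [0,0.105,0.15],"roll": 0,"jaw": 5},{"xyz": [0,0.105,0.15],"roll": 0,"jaw": 5},{"xyz": [0,0,0],"roll": 0,"jaw": 5},{"xyz": [0,0,0],"roll": 0,"jaw": 5}], force=25)

```text
time_s: 38.07
position: [0.5116, -0.316, 0.1675]
tcp_rot: [0.859, 0.511, -0.0, -0.0]
ft_force: [1.9, -0.9, -1.2]
gripper_width: 0.143
```

```bash
python3 -c "
from h import *
tr()"
```

```text
t 38.07 grip perp,y,ax [-9.7, -1.6, 67.2] foot ax -93.8 f perp,y,ax [1.0, 0.2, -2.2] [ 1.9 -0.9 -1.2] w 0.143
```

>>> servo_tool(moves=[{"xyz": [0,0.025,0.036],"roll": 0,"jaw": 5},{"xyz": [0,0.025,0.036],"roll": 0,"jaw": 5},{"xyz": [0,0.025,0.036],"roll": 0,"jaw": 5},{"xyz": [0,0,0],"roll": 0,"jaw": 5}])

```text
time_s: 38.4
position: [0.5135, -0.317, 0.1648]
tcp_rot: [0.859, 0.511, 0.0, 0.0]
ft_force: [0.7, -0.2, -0.5]
gripper_width: 0.142
```

```bash
python3 -c "
from h import *
tr()
for i in range(2): cams.camera('side');tr()"
```

```text
t 38.4 grip perp,y,ax [-9.5, -1.6, 63.8] foot ax -97.2 f perp,y,ax [0.3, 0.1, -0.9] [ 0.7 -0.2 -0.5] w 0.142
t 38.45 grip perp,y,ax [-9.5, -1.6, 63.8] foot ax -97.2 f perp,y,ax [0.2, -0.1, -1.3] [ 0.7 -0.5 -1. ] w 0.143
t 38.5 grip perp,y,ax [-9.4, -1.6, 63.7] foot ax -97.3 f perp,y,ax [0.1, 0.0, -1.4] [ 0.8 -0.4 -1.1] w 0.143
```

>>> servo_tool(moves=[{"xyz": [0,0.024,0.034],"roll": 0,"jaw": 5},{"xyz": [0,0.024,0.034],"roll": 0,"jaw": 5},{"xyz": [0,0.024,0.034],"roll": 0,"jaw": 5},{"xyz": [0,0.024,0.034],"roll": 0,"jaw": 5},{"xyz": [0,0,0],"roll": 0,"jaw": 5}])

```text
time_s: 38.92
position: [0.5161, -0.3184, 0.1604]
tcp_rot: [0.859, 0.511, -0.0, -0.0]
ft_force: [-0.1, 0.8, -1.3]
gripper_width: 0.141
```

```bash
python3 -c "
from h import *
tr()
for i in range(2): cams.camera('side');tr()"
```

```text
t 38.92 grip perp,y,ax [-9.6, -1.5, 58.5] foot ax -102.5 f perp,y,ax [-1.1, 0.6, -0.8] [-0.1  0.8 -1.3] w 0.141
t 38.97 grip perp,y,ax [-9.6, -1.6, 58.5] foot ax -102.5 f perp,y,ax [-0.0, 0.3, -1.3] [ 0.8 -0.1 -1.1] w 0.139
t 39.02 grip perp,y,ax [-9.6, -1.5, 58.5] foot ax -102.5 f perp,y,ax [-1.1, 0.7, -1.4] [ 0.3  0.7 -1.8] w 0.144
```

>>> servo_tool(moves=[{"xyz": [0,0.024,0.034],"roll": 0,"jaw": 5},{"xyz": [0,0.024,0.034],"roll": 0,"jaw": 5},{"xyz": [0,0.024,0.034],"roll": 0,"jaw": 5},{"xyz": [0,0.024,0.034],"roll": 0,"jaw": 5},{"xyz": [0,0,0],"roll": 0,"jaw": 5}])

```text
time_s: 39.43
position: [0.5182, -0.3197, 0.1569]
tcp_rot: [0.859, 0.511, -0.0, -0.001]
ft_force: [-1.7, 2.1, 4.0]
gripper_width: 0.141
```

```bash
python3 -c "
from h import *
tr()
for i in range(2): cams.camera('side');tr()"
```

```text
t 39.43 grip perp,y,ax [-9.6, -1.7, 54.2] foot ax -106.8 f perp,y,ax [0.3, 1.0, 4.7] [-1.7  2.1  4. ] w 0.141
t 39.48 grip perp,y,ax [-9.5, -1.7, 54.1] foot ax -106.9 f perp,y,ax [0.7, 0.6, 4.9] [-1.7  1.6  4.4] w 0.144
t 39.53 grip perp,y,ax [-9.5, -1.7, 54.1] foot ax -106.9 f perp,y,ax [0.7, 0.8, 6.4] [-2.3  2.2  5.6] w 0.14
```

Touch at about 6 N. Backing off 3 mm, releasing and retreating up the slope.

>>> servo_tool(moves=[{"xyz": [0,-0.058,-0.082],"roll": 0,"jaw": 5},{"xyz": [0,0,0],"roll": 0,"jaw": 5},{"xyz": [0,0,0],"roll": 0,"jaw": 20},{"xyz": [0,0,0],"roll": 0,"jaw": 28},{"xyz": [0,0,0],"roll": 0,"jaw": 36},{"xyz": [0,0,0],"roll": 0,"jaw": 36},{"xyz": [0,0,0],"roll": 0,"jaw": 36},{"xyz": [0,0,0],"roll": 0,"jaw": 36},{"xyz": [0,-0.15,-0.22],"roll": 0,"jaw": 36},{"xyz": [0,-0.3,-0.43],"roll": 0,"jaw": 36},{"xyz": [0,-0.5,-0.72],"roll": 0,"jaw": 36},{"xyz": [0,-0.5,-0.72],"roll": 0,"jaw": 36},{"xyz": [0,-0.4,-0.72],"roll": 0,"jaw": 36},{"xyz": [0,0,-0.8],"roll": 0,"jaw": 36},{"xyz": [0,0,0],"roll": 0,"jaw": 36},{"xyz": [0,0,0],"roll": 0,"jaw": 36}])

```text
time_s: 40.87
position: [0.4693, -0.2932, 0.2698]
tcp_rot: [0.859, 0.511, 0.002, 0.002]
ft_force: [-0.3, -0.4, -1.0]
gripper_width: 0.36
```

```bash
python3 - <<'E'
from h import *
go((.5,-.3,.3))
for f,n in (("d15","side"),("s15","scene")): snap(n,f)
ex,ey,u=tinaxes(61.5);H=MR-.012*ex+u*.064
for f in ("d15","s15"): print("pin",f);shank(f,H-u*.06,H+u*.005)
ex,ey,u=tinaxes(51)
for e,ax in ((.0265,.064),(-.025,.060)):
    H=M+ey*e-ex*.012+u*ax;print("bolt",e);shank("s15",H-u*.06,H+u*.005)
# bystanders unchanged: compare bottle/pot/carton region in scene with the start, where the arm is not
a=cv2.imread("pics/scene0.png").astype(int);b=cv2.imread("pics/s15.png").astype(int)
for n,(x0,y0,x1,y1) in dict(pot=(265,150,292,174),bottle=(286,168,302,194),carton=(305,184,326,206)).items():
    d=np.abs(a-b)[y0:y1,x0:x1].max(2);print(n,"median diff",np.median(d),"frac>40",(d>40).mean().round(3))
E
python3 -c "
import cv2;cv2.imwrite('pics/s15c.png',cv2.resize(cv2.imread('pics/s15.png')[120:310,220:440],None,fx=3,fy=3,interpolation=cv2.INTER_CUBIC))"
```

```text
t 40.87 p [ 0.4693 -0.2932  0.2698] xaz 61.5 z [ 0.005 -0.002 -1.   ] f [-0.3 -0.4 -1. ] w 0.36
 tool shift units [ 0.29  1.01 -1.  ]
pin d15
0.1 [305.1 236.3] [154, 154, 169, 167, 168, 169, 172, 174, 173, 153, 140, 165, 186, 212, 227, 228, 181, 168, 169, 167, 167, 172, 173, 172, 172, 178, 174, 171, 173]
0.3 [302.  231.6] [170, 139, 87, 89, 68, 68, 70, 68, 66, 76, 118, 145, 178, 216, 225, 220, 189, 173, 178, 177, 180, 180, 177, 177, 186, 187, 185, 181, 180]
0.5 [298.8 227. ] [65, 65, 66, 66, 69, 71, 69, 67, 64, 71, 101, 136, 189, 210, 227, 196, 196, 115, 166, 181, 185, 181, 185, 191, 201, 200, 200, 200, 201]
0.7 [295.6 222.3] [62, 65, 68, 68, 69, 70, 67, 65, 66, 66, 91, 152, 196, 211, 219, 219, 164, 118, 122, 136, 176, 176, 185, 184, 186, 198, 198, 202, 191]
0.9 [292.4 217.6] [65, 67, 66, 69, 102, 96, 112, 108, 117, 110, 120, 164, 189, 216, 216, 219, 143, 117, 116, 116, 121, 118, 151, 180, 189, 189, 191, 193, 196]
pin s15
0.1 [376.1 250.5] [102, 101, 102, 104, 104, 106, 106, 106, 106, 104, 101, 96, 115, 127, 145, 151, 155, 157, 154, 146, 142, 133, 127, 118, 107, 110, 110, 145, 180]
0
[... 1609 characters left out ...]
 94, 88, 97, 116, 115, 128, 133, 133, 129, 119, 102, 120, 120, 143, 156, 162, 157, 102, 65, 27, 27, 24, 25, 24, 24, 27, 27]
0.5 [326.4 185.4] [90, 86, 81, 81, 92, 101, 101, 109, 111, 118, 115, 104, 98, 117, 129, 141, 159, 168, 168, 132, 104, 110, 123, 107, 64, 45, 22, 25, 24]
0.7 [323.3 182. ] [83, 83, 86, 91, 89, 91, 99, 100, 133, 129, 129, 109, 111, 111, 127, 134, 130, 137, 129, 116, 100, 108, 123, 138, 109, 109, 58, 29, 22]
0.9 [320.2 178.6] [106, 94, 94, 98, 124, 122, 123, 118, 114, 117, 141, 137, 161, 171, 172, 175, 175, 175, 168, 121, 100, 104, 130, 151, 151, 135, 100, 88, 102]
pot median diff 3.0 frac>40 0.012
bottle median diff 27.5 frac>40 0.317
carton median diff 10.0 frac>40 0.108
```

All three parts are in. The bottle patch difference needs a check that isn't affected by shadows: colour centroids.

```bash
python3 - <<'E'
from h import *
for n,f0,f1 in (("scene","scene0","s15"),("scene","scene0","s12"),("scene","scene0","s10"),("side","side0","d15")):
    for f in (f0,f1):
        h=cv2.cvtColor(cv2.imread(f"pics/{f}.png"),cv2.COLOR_BGR2HSV)[140:230,255:345]
        r=[]
        for lo,hi in (((100,130,60),(125,255,255)),((22,150,80),(35,255,255))):
            k=cv2.inRange(h,lo,hi)
            nb,_,st,c=cv2.connectedComponentsWithStats(k)
            i=1+np.argmax(st[1:,4]) if nb>1 else 0;r.append((st[i,4],c[i].round(1)))
        print(f,r)
E
```

```text
scene0 [(np.int32(106), array([38.3, 46.8])), (np.int32(94), array([59.4, 58.6]))]
s15 [(np.int32(104), array([38.1, 46.5])), (np.int32(95), array([59.2, 58.9]))]
scene0 [(np.int32(106), array([38.3, 46.8])), (np.int32(94), array([59.4, 58.6]))]
s12 [(np.int32(107), array([38.1, 46.5])), (np.int32(90), array([59.1, 58.7]))]
scene0 [(np.int32(106), array([38.3, 46.8])), (np.int32(94), array([59.4, 58.6]))]
s10 [(np.int32(106), array([38.2, 46.5])), (np.int32(89), array([59.1, 58.4]))]
side0 [(np.int32(8100), array([44.5, 44.5])), (np.int32(8100), array([44.5, 44.5]))]
d15 [(np.int32(8100), array([44.5, 44.5])), (np.int32(8100), array([44.5, 44.5]))]
```

Bottle and carton haven't moved (centroids within 0.3 px), and the pot patch is unchanged. The robot is clear, so I'm handing in.

```bash
python3 -c "
from cell import order
print(order.sign_off())"
```

```text
the job is handed in; nothing more can be done
None
```

The job is handed in at about 41 s on the robot's clock. Both bolts stand head up in the wide tin, about 52 mm apart, and the pin stands in the round tin.

**How each part went in:** The tool can't tilt, so I let each part pivot in the grip. I put its foot just inside the mouth, tilted it to about 35° against the lower wall, and slid it down the slope in small steps. I stopped at a clear touch, which came to about 4.5, 6 and 7 N net of the part's own weight. Then I backed off 2–3 mm, released and moved away up the slope.

**Last checks:**
- **Parts:** brightness profiles in the scene view show both bolts on their expected lines, with the wide head at the top. The pin shows on its line in the side and scene views.
- **Bystanders:** the bottle and carton moved less than 0.4 px, and the pot's image patch is unchanged. A raw image difference flagged the bottle, probably from changed shadows or the bolt that had stood beside it. The side-view colour check found nothing to compare.
- **Robot:** it is clear of everything, and the force reading is near zero.

**What went wrong or disagreed:**
- **Missed grasps:** I closed on nothing three times, once at each part, with up to about 6 N of vertical force. The real fingertips seem to sit about 27 mm above the reported tool point. The parts stayed upright in their holes.
- **Touch depth:** the two bolts touched down about 4–5 mm apart by my reckoning (about 103 and 107 mm). I put that down to different grip heights and did not confirm it.
- **Final look:** the 12-picture limit was used up, so the last check was by numbers only, not by eye.

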